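Fit the spacer, washer and bayonet retainer on a tray-rack roller axle

TASK

Put the roller of the drying-tray rack back together on its upright axle: slide the brass spacer down onto the bearing, then the white washer onto the spacer, then the red retainer with its slot over the crossbar at the axle's top. Press the retainer down gently against the bearing's spring, never with more than about 20 N, until you feel it land on the axle's shoulder, under the crossbar; give it a quarter turn either way so that the crossbar lies across the slot, and let go so that the spring clamps the stack. Leave the fruit basket, grease jar and spanner where they are.

Things in the scene. Friction and masses are not known exactly. Their poses are not given: they have to be found in the camera images.
- hub: Grey base plate 130 x 110 x 16 mm fixed on the bench, with a dark collar (52 mm wide) and an upright axle through a sprung bearing (56 mm wide, blue seal, top 68 mm above the bench). Origin under its centre, z up. The bearing slides down on its spring: 8 N to start it (parts' weight included), then 0.3 N per mm. The axle neither turns nor gives.
- hub_axis (a point): Axle centre line at the collar's top, 34 mm above the bench and 34 mm below the bearing's top; z up, x along the axle's crossbar. The axle is clamped h = 0 to 14 mm up through the bearing; h IS NOT MEASURED and must be felt. Above the unpressed bearing top: axle 24 mm thick to 25.5 mm + h, cone to a flat shoulder 20 mm thick at 27.5 mm + h, then a 10 mm neck.
- hub_foot (a point): Axle centre line at bench height (axes as hub_axis). The crossbar on the axle is 24 mm long, 10 mm wide, rounded on top and flat below: underside 35 mm + h, top 45 mm + h above the unpressed bearing top. Pressed down, the retainer clears the crossbar 1.5 mm before the roof of its recess lands hard on the shoulder: the spring gives up to 11 N of push, the landing is a sharp rise above that (14 N is enough).
- spacer_center (a point): Brass spacer: a tube, outer diameter 40 mm, hole 26.5 mm, 20 mm high, lying with its hole upright. Point at its centre, 10 mm above its underside. Same either way up. About 80 g.
- washer_center (a point): White thick plastic thrust washer: outer diameter 52 mm, hole 26.5 mm, 6 mm thick, lying flat. Point at its centre, 3 mm above its underside. Same either way up. About 60 g.
- retainer_center (a point): Red retainer, right way up: 50 (x) x 44 (y) x 25 mm high, 150 g; point at its centre, 12.5 mm up. Its top 6 mm has a through slot 26 mm along x, 12.5 mm along y; under it a round recess 28 mm wide, 19 mm deep. Grip the flat +y and -y sides, 2 mm or more above the underside. It passes the crossbar with its x along the bar (either way round); locked when then turned 60 to 90 degrees.
- basket: Bystander: small round bamboo basket of dried fruit, 130 mm wide, 40 mm high. Origin at the centre of its underside.
- grease: Bystander: white jar with yellow cap, 54 mm wide, 55 mm high. Origin at the centre of its underside.
- spanner: Bystander: flat spanner 160 mm long lying on the bench. Origin under its middle.
Things that resemble listed ones, but are neither listed nor needed, are in the scene too. Leave any green or turquoise look-alike of the part that bears spacer_center alone.

How it is judged:
By the outcome, as a careful person would: the job done as asked, in the order asked, and still so for the second after the job is handed in, with the robot touching nothing.
It also fails if it takes over 72 s, if anything falls off the work surface, if the arm or the gripper's body presses on something with over 40 N, if the wrist force passes 120 N, or if a joint passes its speed limit or range.

ROBOT

A 7-joint arm with a two-finger parallel gripper is mounted at the origin on the work surface. World frame = base frame: x ahead of the robot, y to its left, z up, the work surface at z = 0. Lengths are in mm, angles in degrees, forces in N, time in s.
With the tool pointing down it reaches from about 425 to 825 mm from the base axis. Payload 3.6 kg.
Tool frame: the origin (TCP) lies at the very end of the fingers, on their centre line; the grasp point (between the pads) lies 19 mm behind it (bot.grip_depth is the distance from the TCP to the grasp point, in mm); z points along the fingers, y is the direction in which the jaws open and shut (so a half turn about z gives the same grasp; the last joint's range is limited). The gripper opens to 85 mm and grips with 20 to 120 N. Pads are 22 mm wide; open, the fingers measure 114 mm over their backs; the gripper's body (76 mm by 85 mm) begins 54 mm behind the grasp point. The pads swing forward as they close: fully open they stand 13 mm farther back than shut.
Start: joints at [-65.861, 35.231, -0.722, 81.555, 0.464, 63.22, -2.315], TCP at [281.404, 585.897, 231.297] pointing down, gripper open.
Joint ranges: [-178.69, 178.69], [-17.37, 117.87], [-77.05, 75.6], [15.02, 138.74], [-78.02, 258.01], [0.78, 113.62], [-162.83, 162.83]. Speed limits (degrees/s): [159.86, 159.86, 180, 180, 180, 180, 180].

INTERFACE

Orientations are given as a 3x3 rotation matrix whose columns are the frame's x, y, z axes.
In Python, from workcell import monitor, read_camera, camera_params, bot gives the robot as it stands.
- The arm moves only by the tool jog_arm, never from a script. Its argument "targets" is a list of rows, each a list of 6 numbers: the shift along the world's x, y, z in mm, then the turn, a rotation vector about the world's x, y, z in degrees. A call has 1 to 10 rows; each row is the pose to reach, as a shift and turn from the pose commanded when the call began; what a row does not reach only later rows make up. A row lasts 1/10 s, in which the tool goes at most 50 mm and 8.59 degrees, less where a joint would pass 70% of its speed; a pose out of reach is approached as far as the arm can. A call with a gripper value outside its range is refused whole. "jaw" is the finger opening in mm, from 0 to 85.4, set as the call begins (left out, the last holds). The fingers move at their own pace and stop on an object; "squeeze" is the grip in N (left out, the last holds). Time passes only in rows, so rows that repeat a pose let the fingers close. It gives the time, the measured TCP pose, the force and the opening at its end, in the units of the state.
- monitor.get_obs(): the state, without advancing time (a new reading comes with each control period).
- read_camera(name): name is "scene" or "top"; returns the picture (480x640x3 uint8, red, green, blue); there is no depth.
- camera_params(name): a dict with "mtx" (3x3 intrinsics, pixels), "rvec" (rotation vector, rad) and "tvec" (3), from world to camera coordinates, as OpenCV has them. Camera axes: x right, y down, z forward; pixel columns grow to the right and rows downward; lengths in mm; the calibration is good to about 2 mm. A picture is of the moment at which its call begins. camera_params takes no time and is no camera call.
- bot.close_job(): hands the job in, once; it reports no verdict.
The state is a dict: "t": time; "joints": joint angles; "joint_velocities": joint speeds; "joint_torque": joint torques, N m; "tool_pos": TCP position; "orientation": TCP orientation; "force": force on the tool from outside, world axes, zero at the start; "moment": the same for the moment, N m; "width": finger opening in mm.
Only numpy, scipy, OpenCV 4.12 (cv2) and the standard library are available. Lean on these libraries where they do the work, as an engineer would, in place of code of your own. Each camera call takes 0.05 s, during which the arm holds its last target.

## Working session

There is one attempt and no reset: what is moved stays moved. The work goes in short steps, Python scripts to look and compute and a tool call to move; the robot and the scene stay as the last step left them, time stands still between calls to the robot, and variables do not carry over. Pictures are saved under pics/ and viewed, and the job is handed in when it is done.

Besides the shell and the picture viewer there is one more tool, called after "Emit:" in YAML: its name, and indented under it one key for each argument. jog_arm: Moves the arm, as the interface text tells. Its arguments: {"type":"object","properties":{"targets":{"type":"array","items":{"type":"array","items":{"type":"number"}}},"jaw":{"type":"number"},"squeeze":{"type":"number"}},"required":["targets"]}

```bash
ls; mkdir -p pics; python3 - <<'E'
from workcell import monitor, read_camera, camera_params, bot
import cv2,pickle
o=monitor.get_obs();print(o)
for n in ("scene","top"):
    im=read_camera(n);cv2.imwrite(f"pics/{n}0.png",im[:,:,::-1]);p=camera_params(n);print(n,p)
E
```

```text
pics
{'t': 0.0, 'joints': array([-65.86199311,  35.28987091,  -0.72401785,  81.64145292,
         0.46369898,  63.21897191,  -2.31447819]), 'joint_velocities': array([-0.03383933, -0.02138458,  0.02936534, -0.04799213,  0.04923262,
        0.04227769, -0.00713665]), 'joint_torque': array([-2.51027577e-04, -4.69197178e+01,  2.58891983e-01, -1.71035403e+01,
        9.92440386e-03,  9.51598515e-03,  5.29018450e-06]), 'tool_pos': array([281.08103184, 585.2348963 , 230.13028871]), 'orientation': array([[-9.01443840e-01,  4.32894677e-01, -1.09652762e-03],
       [ 4.32896065e-01,  9.01440834e-01, -2.32804872e-03],
       [-1.93451252e-05, -2.57328767e-03, -9.99996689e-01]]), 'force': array([-0.33128089,  0.29140625, -0.00548318]), 'moment': array([-0.00368687, -0.00046862,  0.06585684]), 'width': 85.5298312610138}
scene {'mtx': array([[558.67103476,   0.        , 325.62134251],
       [  0.        , 558.67103476, 243.71284569],
       [  0.        ,   0.        ,   1.        ]]), 'rvec': array([ 2.08412723,  0.7779769 , -0.39889541]), 'tvec': array([-455.10972855, -141.74492491, 1257.44879277])}
top {'mtx': array([[505.9678148 ,   0.        , 320.55547521],
       [  0.        , 505.9678148 , 240.07002272],
       [  0.        ,   0.        ,   1.        ]]), 'rvec': array([ 2.18653712, -2.23930057,  0.07805372]), 'tvec': array([ 59.30364064, 549.12484749, 983.04090795])}
```

View pics/scene0.png

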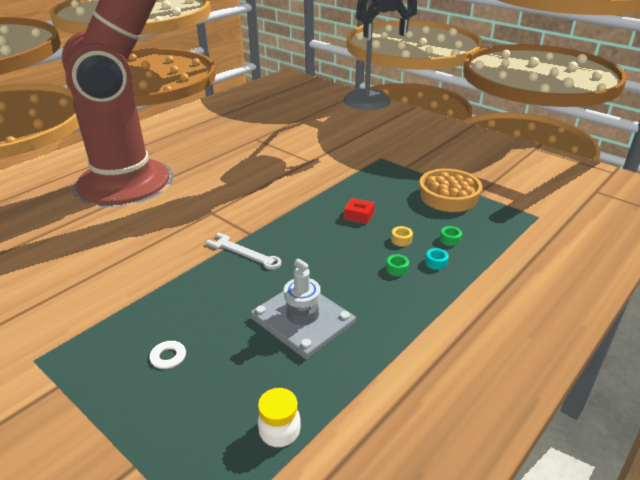

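View pics/top0.png

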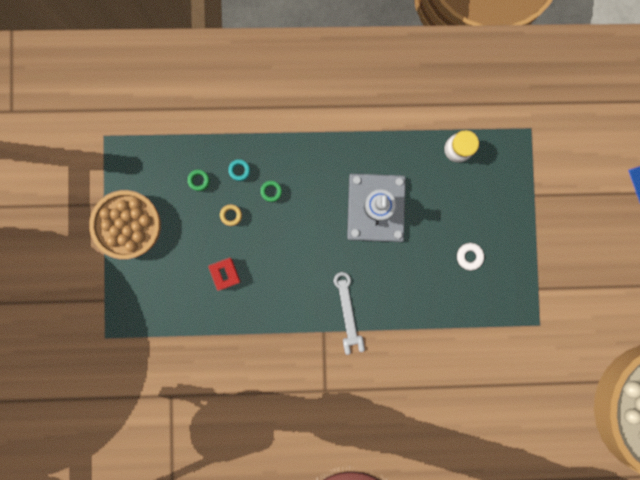

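Spacer candidates in the top view are (231,215) yellow-brass, (198,180) and (271,191) green, and (239,170) turquoise. The brass one at (231,215) fits the description, because the others are the look-alikes to leave alone. I'll confirm with enlarged crops.

```bash
python3 - <<'E'
import cv2,numpy as np
t=cv2.imread("pics/top0.png");s=cv2.imread("pics/scene0.png")
c=lambda im,x,y,w,h,k:cv2.resize(im[y:y+h,x:x+w],None,fx=k,fy=k,interpolation=cv2.INTER_CUBIC)
a=c(t,180,150,110,150,4);b=c(t,335,165,85,85,4)
cv2.imwrite("pics/c1.png",np.hstack([a,np.vstack([b,np.zeros((600-340,340,3),np.uint8)])]))
cv2.imwrite("pics/c2.png",np.hstack([c(s,330,185,150,100,4)]))
cv2.imwrite("pics/c3.png",np.hstack([c(s,245,250,115,110,5)]))
E
```

```text
(no output)
```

View pics/c1.png

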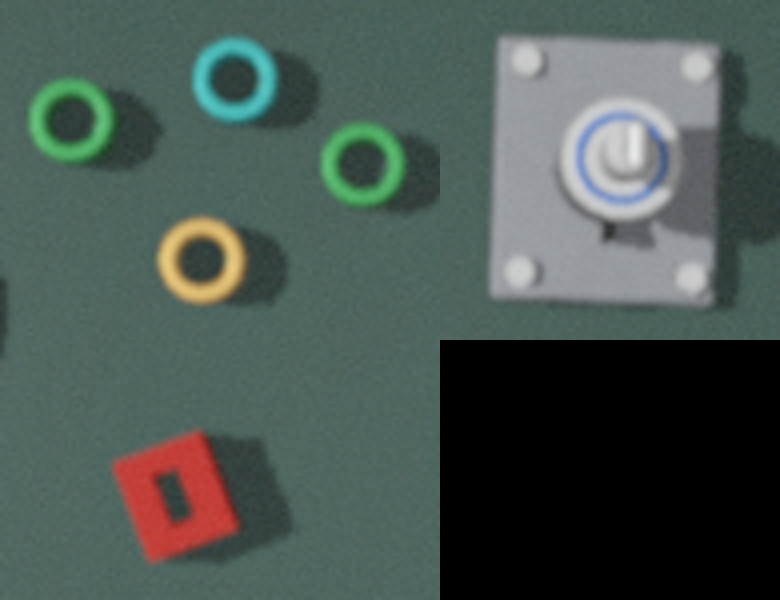

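View pics/c2.png

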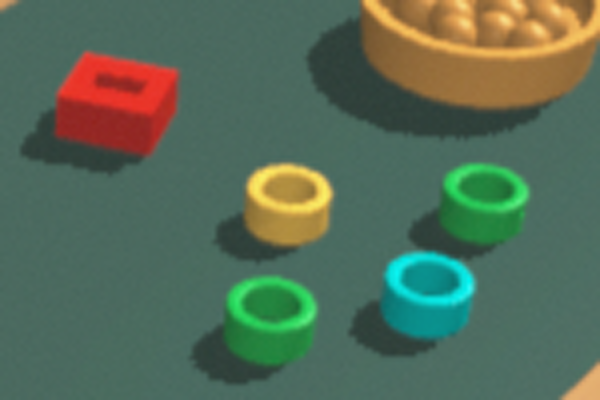

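View pics/c3.png

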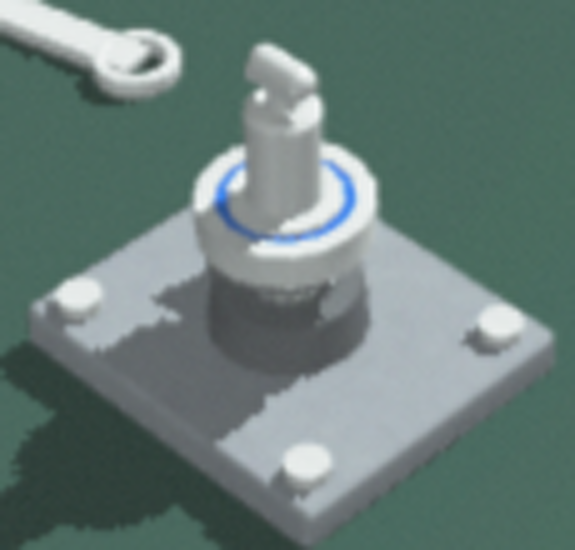

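The crops confirm it: the brass tube is at top (231,215) and scene (402,236). The red retainer is at top (224,274) with its slot nearly vertical, and the axle's crossbar is at about (382,203). Next I'll fit silhouettes in both cameras.

```bash
cat > h.py <<'E'
import cv2,numpy as np
from workcell import camera_params
P={n:camera_params(n) for n in("scene","top")}
def proj(n,X):
    p=P[n];return cv2.projectPoints(np.asarray(X,float).reshape(-1,1,3),p["rvec"],p["tvec"],p["mtx"],None)[0].reshape(-1,2)
def ray(n,uv,z):
    p=P[n];R=cv2.Rodrigues(p["rvec"])[0];c=-R.T@p["tvec"];d=R.T@np.linalg.inv(p["mtx"])@np.array([uv[0],uv[1],1.]);return c+d*(z-c[2])/d[2]
th=np.linspace(0,2*np.pi,72,endpoint=False)
def cyl(x,y,r,z0,z1):
    c=np.c_[x+r*np.cos(th),y+r*np.sin(th)];return np.vstack([np.c_[c,0*th+z0],np.c_[c,0*th+z1]])
def box(x,y,a,lx,ly,z0,z1):
    ca,sa=np.cos(a),np.sin(a);o=[]
    for z in(z0,z1):
        for i,j in((-1,-1),(1,-1),(1,1),(-1,1)):
            u,v=i*lx/2,j*ly/2;o.append([x+ca*u-sa*v,y+sa*u+ca*v,z])
    return np.array(o)
def blob(mask,near):
    k,l,s,c=cv2.connectedComponentsWithStats(mask.astype(np.uint8))
    i=min((i for i in range(1,k) if s[i,4]>30),key=lambda i:np.hypot(*(c[i]-near)))
    m=(l==i).astype(np.uint8);ct=max(cv2.findContours(m,cv2.RETR_EXTERNAL,cv2.CHAIN_APPROX_NONE)[0],key=len)
    return m,ct
def soft(n,X,K=8):
    return cv2.convexHull((proj(n,X)).astype(np.float32)).reshape(-1,2)
def resid(n,X,ct):
    # signed distance of mask boundary pixels to hull (boundary pixels lie ~0.5 px inside)
    h=soft(n,X).reshape(-1,1,2)
    return np.array([cv2.pointPolygonTest(h,(float(p[0][0]),float(p[0][1])),True)-0.4 for p in ct])
E
python3 - <<'E'
from h import *
from scipy.optimize import least_squares
im={n:cv2.imread(f"pics/{n}0.png") for n in P}
hsv={n:cv2.cvtColor(im[n],cv2.COLOR_BGR2HSV).astype(int) for n in P}
def ax(n):
    p=P[n];R=cv2.Rodrigues(p["rvec"])[0];print(n,"cam pos",-R.T@p["tvec"])
for n in P: ax(n)
def red(v): return ((v[...,0]<8)|(v[...,0]>172))&(v[...,1]>140)&(v[...,2]>70)
def bra(v): return (v[...,0]>13)&(v[...,0]<32)&(v[...,1]>75)&(v[...,2]>110)
def whi(v): return (v[...,1]<45)&(v[...,2]>125)
near={"spacer":{"top":(231,215),"scene":(402,236)},"ret":{"top":(224,274),"scene":(359,211)},"washer":{"top":(471,257),"scene":(168,355)}}
fn={"spacer":(bra,lambda q:cyl(q[0],q[1],20,0,20)),"ret":(red,lambda q:box(q[0],q[1],q[2],50,44,0,25)),"washer":(whi,lambda q:cyl(q[0],q[1],26,0,6))}
for o in fn:
    f,m=fn[o];ct={n:blob(f(hsv[n]),near[o][n])[1] for n in P}
    g=ray("top",near[o]["top"],10)[:2]
    for use in(("top",),("scene",),("top","scene")):
        best=None
        for a0 in ((0,) if o!="ret" else np.radians([-70,-20,20,70,110])):
            q0=[g[0],g[1]]+([a0] if o=="ret" else [])
            r=least_squares(lambda q:np.concatenate([resid(n,m(q),ct[n]) for n in use]),q0,loss="soft_l1",diff_step=1e-4)
            if best is None or r.cost<best.cost:best=r
        print(o,use,best.x.round(2), (np.degrees(best.x[2]).round(1) if o=="ret" else ""),"rms",np.sqrt(np.mean(best.fun**2)).round(2))
E
```

```text
scene cam pos [1066.8404259  -534.1915969   620.39084346]
top cam pos [ 508.04365078   74.11188409 1003.90414093]
spacer ('top',) [604.1  221.89]  rms 0.38
spacer ('scene',) [603.59 219.48]  rms 0.34
spacer ('top', 'scene') [603.62 221.  ]  rms 0.53
ret ('top',) [4.8888e+02 2.3534e+02 3.4000e-01] 19.4 rms 0.42
ret ('scene',) [4.8888e+02 2.3335e+02 3.6000e-01] 20.8 rms 0.3
ret ('top', 'scene') [4.8870e+02 2.3468e+02 3.5000e-01] 20.1 rms 0.46
washer ('top',) [ 511.85 -250.88]  rms 0.81
washer ('scene',) [ 511.14 -252.64]  rms 0.36
washer ('top', 'scene') [ 511.34 -252.11]  rms 0.71
```

```bash
python3 - <<'E'
from h import *
from scipy.optimize import least_squares
im={n:cv2.imread(f"pics/{n}0.png") for n in P}
hsv={n:cv2.cvtColor(im[n],cv2.COLOR_BGR2HSV).astype(int) for n in P}
nr={"top":(380,205),"scene":(302,290)}
# blue ring
cts={}
for n in P:
    v=hsv[n];m=(v[...,0]>100)&(v[...,0]<128)&(v[...,1]>60)&(v[...,2]>90)
    yy,xx=np.nonzero(m);k=np.hypot(xx-nr[n][0],yy-nr[n][1])<25;pts=np.c_[xx,yy][k].astype(float);w=v[...,1][yy,xx][k].astype(float)
    cts[n]=(pts,w);print(n,len(pts),pts.mean(0))
def rr(q,use):
    o=[]
    for n in use:
        c=np.c_[q[0]+q[2]*np.cos(th),q[1]+q[2]*np.sin(th),0*th+68]
        h=proj(n,c).astype(np.float32).reshape(-1,1,2)
        o+= [cv2.pointPolygonTest(h,tuple(map(float,p)),True)*wi/100 for p,wi in zip(*cts[n])]
    return np.array(o)
g=ray("top",(379,205),68)
for use in(("top",),("scene",),("top","scene")):
    r=least_squares(rr,[g[0],g[1],20],args=(use,),loss="soft_l1",diff_step=1e-4);print("ring",use,r.x.round(2),np.sqrt(np.mean(r.fun**2)).round(2))
# plate outline: grey not greenish; print mask
for n in P:
    v=hsv[n];b=im[n].astype(int)
    m=(np.abs(b[...,1]-b[...,2])<14)&(b[...,2]>95)&(v[...,1]<60)
    mm,ct=blob(m,nr[n]);print(n,mm.sum(),cv2.boundingRect(ct))
    vis=im[n].copy();cv2.drawContours(vis,[ct],-1,(0,0,255),1);x,y=nr[n];cv2.imwrite(f"pics/hubm_{n}.png",cv2.resize(vis[y-60:y+80,x-70:x+70],None,fx=4,fy=4,interpolation=cv2.INTER_NEAREST))
    cts[n]=ct
for use in(("top",),("scene",),("top","scene")):
    def f(q):
        o=[]
        for n in use:
            d=resid(n,box(q[0],q[1],q[2],130,110,0,16),cts[n]);o.append(d[np.abs(d)<4] if 0 else np.clip(d,-4,4))
        return np.concatenate(o)
    for a0 in (0,np.pi/2):
        r=least_squares(f,[g[0],g[1],a0],loss="soft_l1",f_scale=.5,diff_step=1e-4);print("plate",use,r.x[:2].round(2),np.degrees(r.x[2]).round(2),r.cost.round(1))
E
python3 -c "
import cv2,numpy as np
a=cv2.imread('pics/hubm_scene.png');b=cv2.imread('pics/hubm_top.png')
cv2.imwrite('pics/hubm.png',cv2.resize(np.hstack([a,b]),(800,400)))"
```

```text
scene 106 [301.59433962 291.17924528]
top 111 [379.89189189 204.67567568]
ring ('top',) [612.51 -64.75  19.7 ] 0.39
ring ('scene',) [613.85 -68.53  19.8 ] 0.64
ring ('top', 'scene') [612.98 -66.8   20.1 ] 0.85
scene 4295 (251, 259, 105, 100)
top 3425 (347, 173, 58, 69)
plate ('top',) [613.01 -62.74] -0.0 141.4
plate ('top',) [604.08 -50.74] 86.58 284.6
plate ('scene',) [611.04 -66.13] 0.0 215.3
plate ('scene',) [604.64 -53.9 ] 87.63 290.3
plate ('top', 'scene') [612.51 -64.15] -3.49 293.7
plate ('top', 'scene') [604.28 -53.18] 86.95 588.5
```

View pics/hubm.png

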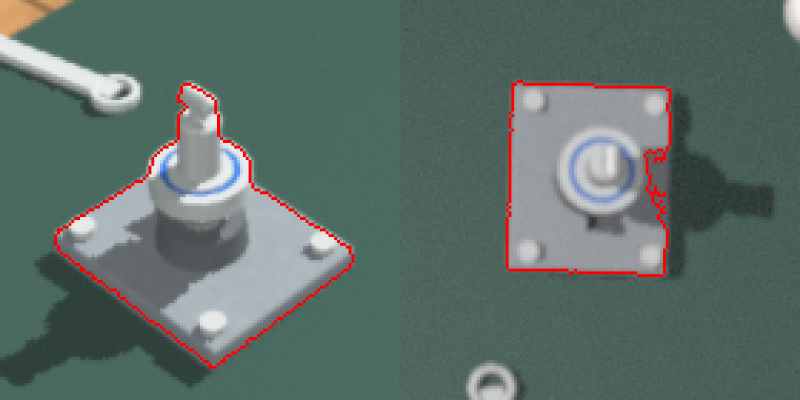

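```bash
python3 - <<'E'
from h import *
from scipy.optimize import least_squares
im={n:cv2.imread(f"pics/{n}0.png") for n in P}
hsv={n:cv2.cvtColor(im[n],cv2.COLOR_BGR2HSV).astype(int) for n in P}
nr={"top":(380,205),"scene":(302,290)};cts={}
for n in P:
    v=hsv[n];b=im[n].astype(int)
    m=(np.abs(b[...,1]-b[...,2])<14)&(b[...,2]>95)&(v[...,1]<60)
    cts[n]=blob(m,nr[n])[1]
X0=np.array([612.5,-65.,0])
for use in(("top",),("scene",),("top","scene")):
    def f(q):
        x=X0+np.array([q[0],q[1],np.radians(q[2])])
        return np.concatenate([np.clip(resid(n,box(*x,130,110,0,16),cts[n]),-4,4) for n in use])
    for a in(-4,4):
        r=least_squares(f,[.1,.1,a],loss="soft_l1",f_scale=.5,diff_step=.05,x_scale=[1,1,1]);print("plate",use,(X0[:2]+r.x[:2]).round(2),r.x[2].round(2),r.cost.round(1))
# overlays: bar model for h values
for n,x0,y0 in (("scene",270,245),("top",350,170)):
    k=8;c=cv2.resize(im[n][y0:y0+70,x0:x0+60],None,fx=k,fy=k,interpolation=cv2.INTER_CUBIC)
    cv2.imwrite(f"pics/bar_{n}.png",c)
a=np.hstack([cv2.imread(f"pics/bar_{n}.png") for n in("scene","top")]);cv2.imwrite("pics/bar.png",cv2.resize(a,(800,466)))
E
```

```text
plate ('top',) [613.07 -63.64] -3.53 87.6
plate ('top',) [613.07 -63.63] -3.52 87.6
plate ('scene',) [610.64 -64.61] -3.53 188.2
plate ('scene',) [610.64 -64.61] -3.53 188.2
plate ('top', 'scene') [612.51 -64.16] -3.49 293.7
plate ('top', 'scene') [612.52 -64.16] -3.49 293.7
```

View pics/bar.png

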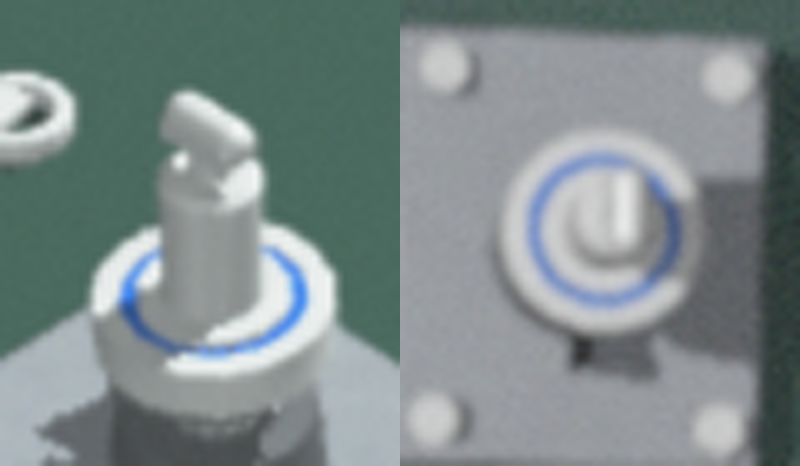

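```bash
cat > fitaxle.py <<'E'
from h import *
from scipy.optimize import minimize
im=cv2.imread("pics/scene0.png");b=im.astype(int)
K=6;x0,y0,w,hh=280,250,45,45
# soft "foreground": distance from green cloth in greenness (b1-b2)
d=(b[...,1]-b[...,2])[y0:y0+hh,x0:x0+w].astype(float)
print(np.median(d[:5]),d.min())
fg=np.clip((np.median(d[:5])-d)/np.median(d[:5]),0,1)
fg=cv2.GaussianBlur(fg,(0,0),.5)
def pieces(x,y,h,a):
    B=68+h
    bar=[]
    ca,sa=np.cos(a),np.sin(a)
    for u in(-12,12):
        for v,z in [(-5,35),(5,35)]+[(5*np.cos(t),40+5*np.sin(t)) for t in np.linspace(0,np.pi,12)]:
            bar.append([x+ca*u-sa*v,y+sa*u+ca*v,B+z])
    return [cyl(x,y,12,68,B+25.5),np.vstack([cyl(x,y,12,B+25.5,B+25.5),cyl(x,y,10,B+27.5,B+27.5)]),cyl(x,y,5,B+27.5,B+36),np.array(bar),cyl(x,y,28,55,68)]
def render(q):
    m=np.zeros((hh*K,w*K),np.uint8)
    for X in pieces(q[0],q[1],q[2],np.radians(q[3])):
        uv=(proj("scene",X)-[x0-.5,y0-.5])*K
        cv2.fillConvexPoly(m,cv2.convexHull(np.round(uv*16).astype(np.int32)),255,cv2.LINE_AA,4)
    m=cv2.resize(m,(w,hh),interpolation=cv2.INTER_AREA)/255.
    return cv2.GaussianBlur(m,(0,0),.6)
def cost(q): return np.sum((render(q)-fg)[:36]**2)
E
python3 - <<'E'
from fitaxle import *
best=[]
for h in(0,3,6,9,12):
  for a in(-3.5,-12,6):
    r=minimize(cost,[612.5,-67,h,a],method="Nelder-Mead",options=dict(initial_simplex=np.array([612.5,-67,h,a])+np.vstack([np.zeros(4),np.diag([3,3,3,6])])))
    best.append((r.fun,r.x))
best.sort(key=lambda t:t[0])
for f,x in best[:4]:print(round(f,3),x.round(2))
for h in range(0,15,2):
    r=minimize(lambda p:cost([p[0],p[1],h,-3.5]),[612.5,-67],method="Nelder-Mead");print(h,r.x.round(2),round(r.fun,2))
q=best[0][1]
cv2.imwrite("pics/fit.png",cv2.resize(np.hstack([fg,render(q)])*255,None,fx=8,fy=8,interpolation=cv2.INTER_NEAREST))
E
```

```text
31.0 2.0
39.409 [613.94 -68.57   6.9  -11.02]
39.413 [613.94 -68.62   6.93 -11.25]
39.416 [613.91 -68.54   6.79 -12.12]
39.417 [613.85 -68.54   6.78 -11.73]
0 [612.36 -66.88] 63.99
2 [612.48 -66.93] 55.01
4 [612.84 -67.28] 47.1
6 [613.44 -68.01] 42.25
8 [614.3  -68.96] 41.88
10 [615.16 -69.97] 46.32
12 [616.5  -71.32] 54.67
14 [620.52 -74.99] 62.92[ WARN:0@7.800] global loadsave.cpp:1063 imwrite_ Unsupported depth image for selected encoder is fallbacked to CV_8U.
```

View pics/fit.png

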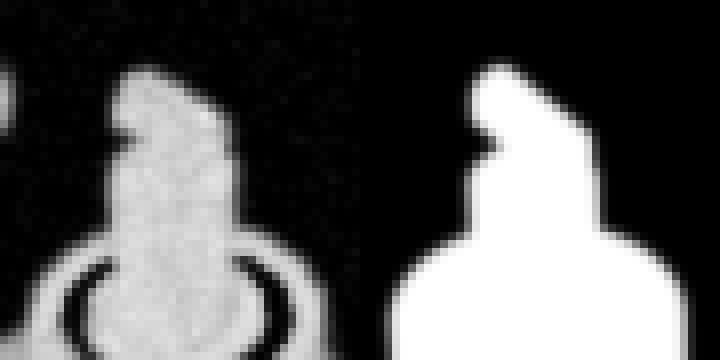

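```bash
python3 - <<'E'
from fitaxle import *
import fitaxle
f2=np.clip(fg/0.83,0,1)
yy,xx=np.mgrid[:hh,:w]
f2[27:,8:37]=np.where(True,1,0)
f2[:, :3]=0
fitaxle.fg=f2
for a in range(-20,9,3):
    r=minimize(lambda p:cost([p[0],p[1],p[2],a]),[613.5,-68,7],method="Nelder-Mead");print(a,r.x.round(2),round(r.fun,3))
E
```

```text
31.0 2.0
-20 [609.42 -64.06   2.49] 25.552
-17 [609.54 -64.05   2.67] 23.293
-14 [609.56 -64.03   2.72] 21.751
-11 [609.51 -64.01   2.68] 20.856
-8 [609.54 -63.97   2.77] 20.528
-5 [609.54 -63.95   2.84] 20.83
-2 [609.56 -63.96   2.92] 21.615
1 [609.39 -63.8    2.77] 22.974
4 [609.48 -63.99   3.11] 24.577
7 [609.54 -63.98   3.17] 26.109
```

```bash
python3 - <<'E'
from fitaxle import *
import fitaxle
f2=np.clip(fg/0.83,0,1)
f2[:, :4]=np.where(np.arange(hh)[:,None]<25,0,f2[:,:4])
m=(f2>.5).astype(np.uint8)
ct=max(cv2.findContours(m,cv2.RETR_EXTERNAL,cv2.CHAIN_APPROX_NONE)[0],key=len)
fill=cv2.drawContours(np.zeros_like(m),[ct],-1,1,-1)
fill=cv2.erode(fill,np.ones((3,3),np.uint8),borderValue=1)
# fill shadowed/ blue ring hole
f2=np.maximum(f2,fill)
f2[30:,10:36]=1
fitaxle.fg=f2
cv2.imwrite("pics/f2.png",cv2.resize((f2*255).astype(np.uint8),None,fx=8,fy=8,interpolation=0))
for a in range(-20,9,3):
    r=minimize(lambda p:cost([p[0],p[1],p[2],a]),[613.5,-68,7],method="Nelder-Mead");print(a,r.x.round(2),round(r.fun,3))
# top view: bright strip of bar direction
t=cv2.imread("pics/top0.png")[:,:,1].astype(int)
print(t[192:214,370:395])
for a in(-3.5,-8):
    for h in (7,):
        B=68+h;A=np.radians(a);c=np.array([612.8,-65.5])
        print(a,proj("top",[[c[0]+s*12*np.cos(A),c[1]+s*12*np.sin(A),B+45] for s in(-1,1)]))
E
```

```text
31.0 2.0
-20 [613.07 -67.83   6.7 ] 11.232
-17 [613.04 -67.71   6.52] 8.926
-14 [613.05 -67.71   6.59] 7.471
-11 [613.02 -67.65   6.56] 6.622
-8 [613.12 -67.72   6.78] 6.383
-5 [613.07 -67.66   6.76] 6.815
-2 [613.1  -67.71   6.89] 7.756
1 [613.04 -67.69   6.91] 9.184
4 [613.05 -67.68   7.08] 10.734
7 [613.09 -67.74   7.31] 12.34
[[165 178 191 199 201 201 199 194 188 186 185 184 190 193 196 200 200 195
  189 179 168 159 156 153 157]
 [180 195 200 201 198 188 179 170 166 164 163 162 166 171 180 190 198 202
  201 195 182 170 159 154 153]
 [192 201 200 192 179 165 156 154 157 162 159 157 155 160 164 174 183 194
  202 203 193 182 165 159 153]
 [200 201 188 167 154 150 158 171 181 183 183 180 181 183 180 167 163 174
  190 199 201 194 178 161 152]
 [201 187 165 152 159 172 185 197 200 200 196 192 202 211 203 181 156 151
  163 186 201 202 190 166 145]
 [191 167 152 157 183 195 200 203 206 202 195 194 212 224 214 190 154 129
  138 168 189 203 198 177 139]
 [177 152 154 181 196 204 202 203 204 202 197 197 214 228 217 190 154 122
  122 142 173 193 195 180 145]
 [159 148 169 194 203 202 198 201
[... 968 characters left out ...]
7 137 134 130 134
  126 109  98 109 127 138 129]
 [165 147 167 191 202 200 189 170 153 141 135 137 141 143 142 139 138 132
  120 106 103 124 136 135 124]
 [184 153 148 176 195 202 199 189 180 172 165 164 167 173 176 168 149 127
  108 103 116 129 137 129 116]
 [197 171 147 158 179 192 200 201 200 196 193 198 195 196 194 183 155 121
  116 132 144 148 142 127 110]
 [201 186 165 152 155 169 185 191 200 201 198 203 200 198 188 175 150 132
  144 169 178 174 156 127 107]
 [199 198 186 170 156 147 158 171 179 186 185 186 185 176 165 155 149 159
  180 193 196 186 158 122 101]]
-3.5 [[384.52830857 207.30817328]
 [384.95110306 193.75106272]]
-8 [[383.99633492 207.26615938]
 [385.48240631 193.79336364]]
```

View pics/f2.png

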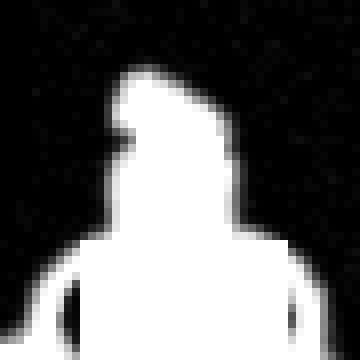

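Findings so far:
- **Spacer:** about (604,221).
- **Retainer:** about (488.8,234.7), yaw 20°.
- **Washer:** about (511.4,-252).
- **Hub:** about (612.9,-66.5), crossbar yaw about -3.5°.
- **h by sight:** about 7 mm, still to be felt.

The cameras disagree by about 2 mm in y, so I'll centre parts with the jaws and check positions relative to each other. First move is above the spacer.

Emit:
jog_arm:
  targets:
    - [322.4,-364.9,-130,0,0,25.6]
    - [322.4,-364.9,-130,0,0,25.6]
    - [322.4,-364.9,-130,0,0,25.6]
    - [322.4,-364.9,-130,0,0,25.6]
    - [322.4,-364.9,-130,0,0,25.6]
    - [322.4,-364.9,-130,0,0,25.6]
    - [322.4,-364.9,-130,0,0,25.6]
    - [322.4,-364.9,-130,0,0,25.6]
    - [322.4,-364.9,-130,0,0,25.6]
    - [322.4,-364.9,-130,0,0,25.6]
  jaw: 56
  squeeze: 25

```text
t: 1.1
tool_pos: [602.1, 222.2, 101.4]
orientation: [[-1.0, 0.001, -0.001], [0.001, 1.0, -0.0], [0.001, -0.0, -1.0]]
force: [-0.4, 0.1, 0.3]
width: 56.1
```

Emit:
jog_arm:
  targets:
    - [0,0,-40,0,0,0]
    - [0,0,-70,0,0,0]
    - [0,0,-90,0,0,0]
    - [0,0,-98,0,0,0]
    - [0,0,-98,0,0,0]
    - [0,0,-98,0,0,0]

```text
t: 1.7
tool_pos: [602.0, 224.3, 5.2]
orientation: [[-1.0, 0.001, 0.002], [0.001, 1.0, 0.001], [-0.002, 0.001, -1.0]]
force: [0.5, 0.8, 0.1]
width: 56.2
```

```bash
python3 - <<'E'
from workcell import *
import cv2,numpy as np
t=read_camera("top")[:,:,::-1];s=read_camera("scene")[:,:,::-1]
cv2.imwrite("pics/top1.png",t);cv2.imwrite("pics/scene1.png",s)
c=lambda im,x,y,w,h,k:cv2.resize(im[y:y+h,x:x+w],None,fx=k,fy=k,interpolation=cv2.INTER_CUBIC)
cv2.imwrite("pics/g1.png",np.hstack([c(s,340,160,130,130,3),c(t,165,150,130,130,3)]))
o=monitor.get_obs();print(o["t"],o["tool_pos"],o["force"])
E
```

```text
1.8 [602.33623118 224.41678138   5.89576734] [-0.06819715  0.5664524  -0.86363714]
```

View pics/g1.png

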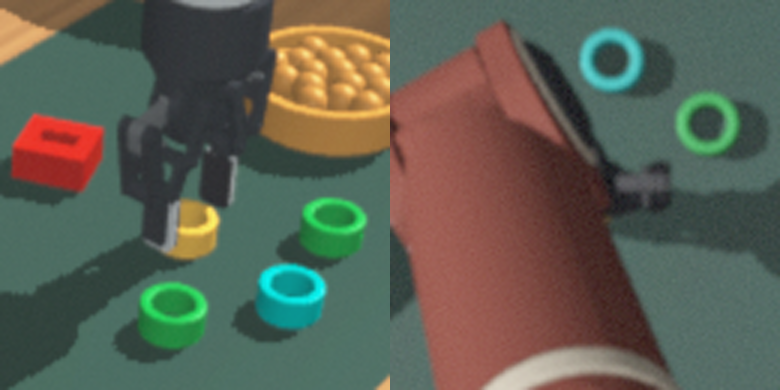

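Emit:
jog_arm:
  targets:
    - [1.5,-3.4,-2.5,0,0,0]
    - [1.5,-3.4,-2.5,0,0,0]
    - [1.5,-3.4,-2.5,0,0,0]

```text
t: 2.1
tool_pos: [603.1, 220.1, 2.2]
orientation: [[-1.0, 0.002, 0.001], [0.002, 1.0, -0.0], [-0.001, -0.0, -1.0]]
force: [-0.9, -0.4, -0.1]
width: 55.7
```

Emit:
jog_arm:
  targets:
    - [0,0,0,0,0,0]
    - [0,0,0,0,0,0]
    - [0,0,0,0,0,0]
    - [0,0,0,0,0,0]
    - [0,0,0,0,0,0]
    - [0,0,0,0,0,0]
  jaw: 30
  squeeze: 25

```text
t: 2.7
tool_pos: [602.9, 220.6, 2.2]
orientation: [[-1.0, 0.001, 0.0], [0.001, 1.0, 0.0], [-0.0, 0.0, -1.0]]
force: [-0.5, -0.4, 5.7]
width: 38.9
```

```bash
python3 - <<'E'
from workcell import *
import cv2,numpy as np
s=read_camera("scene")[:,:,::-1]
cv2.imwrite("pics/scene2.png",s)
c=lambda im,x,y,w,h,k:cv2.resize(im[y:y+h,x:x+w],None,fx=k,fy=k,interpolation=cv2.INTER_CUBIC)
cv2.imwrite("pics/g2.png",c(s,360,180,80,80,7))
for i in range(3):
    o=monitor.get_obs();print(o["t"],o["tool_pos"],o["force"],o["width"])
E
```

```text
2.75 [602.93725723 220.53109563   2.22187673] [-0.63390378 -0.68517681  5.16749537] 39.117604407903535
2.75 [602.93725723 220.53109563   2.22187673] [-0.63390378 -0.68517681  5.16749537] 39.117604407903535
2.75 [602.93725723 220.53109563   2.22187673] [-0.63390378 -0.68517681  5.16749537] 39.117604407903535
```

View pics/g2.png

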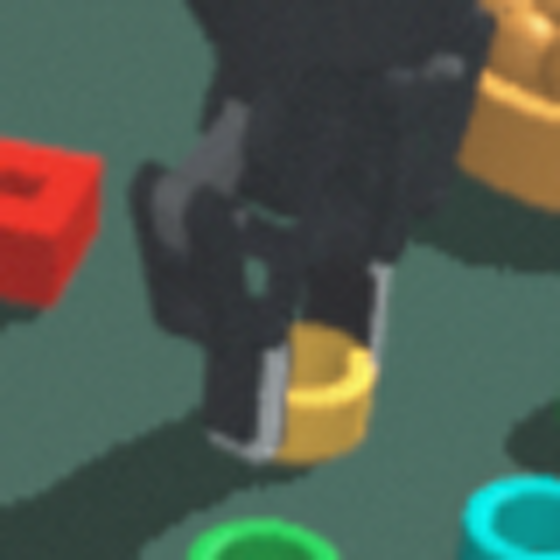

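Emit:
jog_arm:
  targets:
    - [0,0,20,0,0,0]
    - [0,0,70,0,0,0]
    - [2,-40,120,0,0,0]
    - [9,-287,145,0,0,0]
    - [9,-287,145,0,0,0]
    - [9,-287,145,0,0,0]
    - [9,-287,145,0,0,0]
    - [9,-287,145,0,0,0]
    - [9,-287,145,0,0,0]
    - [9,-287,145,0,0,0]

```text
t: 3.75
tool_pos: [611.4, -70.4, 146.2]
orientation: [[-1.0, 0.007, -0.001], [0.007, 1.0, -0.002], [0.001, -0.002, -1.0]]
force: [0.5, -0.5, -1.4]
width: 38.5
```

Emit:
jog_arm:
  targets:
    - [0,0,0,0,0,0]
    - [0,0,0,0,0,0]
    - [0,0,0,0,0,0]

```text
t: 4.05
tool_pos: [611.7, -63.8, 146.4]
orientation: [[-1.0, -0.003, -0.001], [-0.003, 1.0, 0.001], [0.001, 0.001, -1.0]]
force: [-0.0, 0.4, -1.4]
width: 38.9
```

```bash
cat > snap.py <<'E'
from workcell import *
import cv2,numpy as np,sys
def c(im,x,y,w,h,k): return cv2.resize(im[y:y+h,x:x+w],None,fx=k,fy=k,interpolation=cv2.INTER_CUBIC)
def snap(i,names=("scene","top")):
    r={}
    for n in names:
        r[n]=np.ascontiguousarray(read_camera(n)[:,:,::-1]);cv2.imwrite(f"pics/{n}{i}.png",r[n])
    o=monitor.get_obs();print(round(o["t"],2),o["tool_pos"].round(2),o["force"].round(2),round(o["width"],1))
    return r
E
python3 - <<'E'
from snap import *
r=snap(3)
cv2.imwrite("pics/g3.png",np.hstack([c(r["scene"],250,200,100,130,4),c(r["top"],330,140,100,130,4)]))
E
```

```text
4.15 [611.76 -64.84 146.65] [-0.01 -0.11 -0.48] 38.9
```

View pics/g3.png

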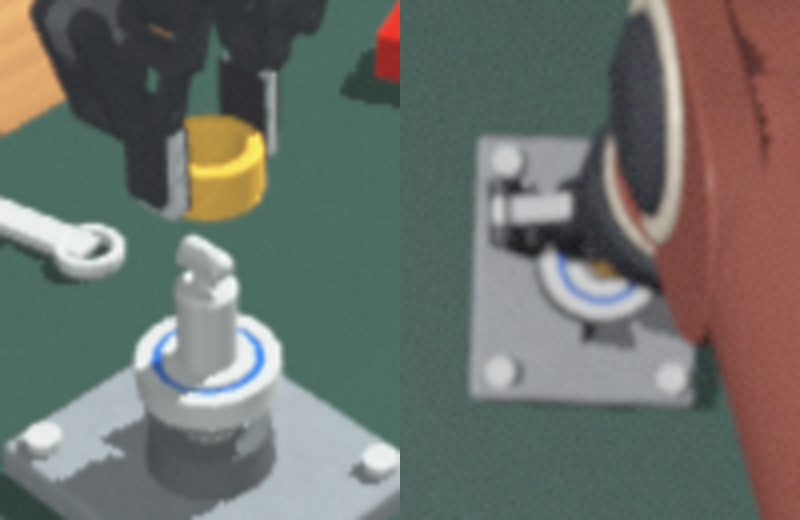

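```bash
cat > fitsp.py <<'E'
from h import *
from scipy.optimize import least_squares
def fit(img,near,z0,r,H,cut,g,mode="bra"):
    v=cv2.cvtColor(img,cv2.COLOR_BGR2HSV).astype(int)
    if mode=="bra": m=(v[...,0]>13)&(v[...,0]<32)&(v[...,1]>75)&(v[...,2]>80)
    else: m=(v[...,1]<45)&(v[...,2]>150)
    mm,ct=blob(m,near)
    k=np.array([cut(*p[0]) for p in ct]);ct=ct[k]
    f=lambda q:resid("scene",cyl(g[0]+q[0],g[1]+q[1],r,z0,z0+H),ct)
    q=least_squares(f,[.5,.5],loss="soft_l1",f_scale=.4,diff_step=.1)
    print("fit",np.array(g)+q.x,"rms",np.sqrt(np.mean(q.fun**2)).round(2),len(ct));return mm,ct
E
python3 - <<'E'
from fitsp import *
im=cv2.imread("pics/scene3.png")
mm,ct=fit(im,(305,242),144.4,20,20,lambda x,y:True,(612,-66));print(cv2.boundingRect(mm))
for cx in(299,300,302): fit(im,(305,242),144.4,20,20,lambda x,y:x>cx,(612,-66))
print(ct.reshape(-1,2)[::3].tolist())
E
```

```text
fit [613.98097808 -63.3854183 ] rms 3.43 79
(296, 229, 21, 26)
fit [613.39354762 -64.08786311] rms 0.56 47
fit [613.38696083 -64.10181543] rms 0.55 45
fit [613.38812355 -64.11371165] rms 0.51 41
[[296, 229], [297, 232], [297, 235], [297, 238], [297, 241], [297, 244], [297, 247], [298, 250], [296, 253], [298, 254], [301, 254], [304, 254], [307, 254], [310, 253], [313, 251], [315, 248], [316, 245], [315, 242], [316, 239], [316, 236], [315, 233], [312, 231], [309, 229], [306, 229], [303, 229], [300, 229], [297, 229]]
```

Emit:
jog_arm:
  targets:
    - [0.2,-2.5,-19,0,0,0]
    - [0.2,-2.5,-19,0,0,0]
    - [0.2,-2.5,-19,0,0,0]
    - [0.2,-2.5,-19,0,0,0]
    - [0.2,-2.5,-19,0,0,0]

```text
t: 4.65
tool_pos: [612.5, -68.8, 128.6]
orientation: [[-1.0, 0.001, 0.001], [0.001, 1.0, -0.0], [-0.001, -0.0, -1.0]]
force: [-0.5, -0.4, -0.7]
width: 39.1
```

```bash
python3 - <<'E'
from snap import *
from fitsp import *
r=snap(4,("scene",));z=monitor.get_obs()["tool_pos"][2]-2.2
s=r["scene"]
mm,ct=fit(s,(303,254),z,20,20,lambda x,y:x>299,(612,-66));print(cv2.boundingRect(mm))
cv2.imwrite("pics/g4.png",c(s,250,220,100,100,6))
E
```

```text
4.7 [612.38 -68.87 128.51] [-0.78  0.24 -0.98] 38.9
fit [613.83317465 -68.49379809] rms 0.41 44
(294, 240, 21, 27)
```

View pics/g4.png

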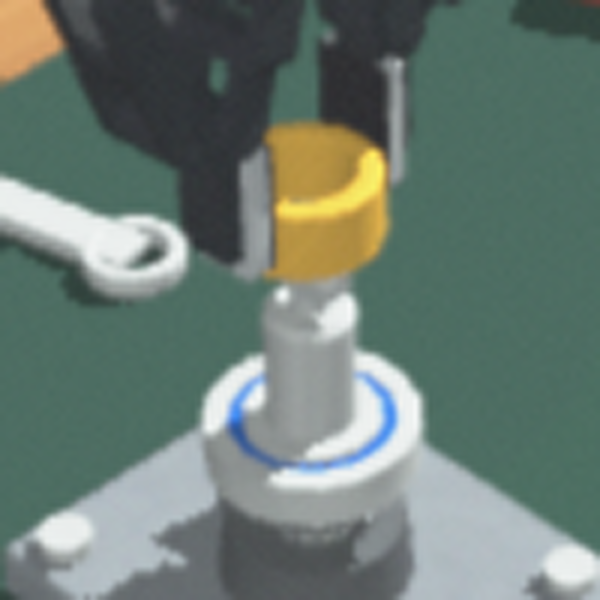

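Emit:
jog_arm:
  targets:
    - [-0.3,0.5,-3,0,0,0]
    - [-0.3,0.5,-6,0,0,0]
    - [-0.3,0.5,-8,0,0,0]
    - [-0.3,0.5,-10,0,0,0]
    - [-0.3,0.5,-12,0,0,0]

```text
t: 5.2
tool_pos: [611.6, -68.5, 115.5]
orientation: [[-1.0, 0.001, -0.0], [0.001, 1.0, -0.0], [0.0, -0.0, -1.0]]
force: [0.3, 0.4, -0.2]
width: 38.7
```

Emit:
jog_arm:
  targets:
    - [0,0,-3,0,0,0]
    - [0,0,-6,0,0,0]
    - [0,0,-9,0,0,0]
    - [0,0,-12,0,0,0]
    - [0,0,-15,0,0,0]

```text
t: 5.7
tool_pos: [611.6, -68.5, 100.5]
orientation: [[-1.0, 0.001, -0.0], [0.001, 1.0, -0.0], [0.0, -0.0, -1.0]]
force: [0.0, 0.8, -1.0]
width: 38.7
```

Emit:
jog_arm:
  targets:
    - [0,0,-3,0,0,0]
    - [0,0,-6,0,0,0]
    - [0,0,-9,0,0,0]
    - [0,0,-12,0,0,0]
    - [0,0,-15,0,0,0]

```text
t: 6.2
tool_pos: [611.6, -68.5, 85.6]
orientation: [[-1.0, 0.001, -0.0], [0.001, 1.0, -0.0], [0.0, -0.0, -1.0]]
force: [-0.6, 0.4, -0.7]
width: 39.0
```

Emit:
jog_arm:
  targets:
    - [0,0,-3,0,0,0]
    - [0,0,-6,0,0,0]
    - [0,0,-9,0,0,0]
    - [0,0,-12,0,0,0]
    - [0,0,-14,0,0,0]
    - [0,0,-14,0,0,0]

```text
t: 6.8
tool_pos: [611.5, -68.5, 71.4]
orientation: [[-1.0, 0.001, -0.001], [0.001, 1.0, -0.0], [0.001, -0.0, -1.0]]
force: [-0.4, 0.6, -0.3]
width: 38.9
```

Emit:
jog_arm:
  targets:
    - [0.5,0,0,0,0,0]
    - [1,0,0,0,0,0]
    - [1.5,0,0,0,0,0]
    - [2,0,0,0,0,0]
    - [2,0,0,0,0,0]

```text
t: 7.3
tool_pos: [612.3, -68.1, 71.4]
orientation: [[-1.0, 0.001, -0.003], [0.001, 1.0, 0.0], [0.003, 0.0, -1.0]]
force: [-5.3, 1.2, 0.8]
width: 38.5
```

Emit:
jog_arm:
  targets:
    - [-1,0,0,0,0,0]
    - [-2,0,0,0,0,0]
    - [-3,0,0,0,0,0]
    - [-4,0,0,0,0,0]
    - [-4,0,0,0,0,0]

```text
t: 7.8
tool_pos: [611.3, -68.6, 72.4]
orientation: [[-1.0, 0.001, 0.004], [0.001, 1.0, -0.0], [-0.004, -0.0, -1.0]]
force: [1.3, 1.8, -0.6]
width: 38.6
```

Emit:
jog_arm:
  targets:
    - [2,0,0,0,0,0]
    - [2,0.5,0,0,0,0]
    - [2,1,0,0,0,0]
    - [2,1.5,0,0,0,0]
    - [2,2,0,0,0,0]
    - [2,2,0,0,0,0]

```text
t: 8.4
tool_pos: [611.7, -66.6, 71.8]
orientation: [[-1.0, 0.001, 0.0], [0.001, 1.0, -0.0], [-0.0, -0.0, -1.0]]
force: [-0.6, -0.4, -0.4]
width: 38.6
```

Emit:
jog_arm:
  targets:
    - [0,-1,0,0,0,0]
    - [0,-2,0,0,0,0]
    - [0,-3,0,0,0,0]
    - [0,-4,0,0,0,0]
    - [0,-4,0,0,0,0]

```text
t: 8.9
tool_pos: [611.7, -68.6, 71.8]
orientation: [[-1.0, -0.0, -0.0], [-0.0, 1.0, 0.002], [0.0, 0.002, -1.0]]
force: [-0.5, 4.7, -1.4]
width: 38.7
```

Emit:
jog_arm:
  targets:
    - [0,2.5,0,0,0,0]
    - [0,2.5,-1,0,0,0]
    - [0,2.5,-2,0,0,0]
    - [0,2.5,-2,0,0,0]

```text
t: 9.3
tool_pos: [611.6, -68.6, 70.2]
orientation: [[-1.0, 0.001, 0.0], [0.001, 1.0, -0.001], [-0.0, -0.001, -1.0]]
force: [-1.3, 0.1, 2.7]
width: 39.1
```

Emit:
jog_arm:
  targets:
    - [0,0,0,0,0,0]
    - [0,0,0,0,0,0]
    - [0,0,0,0,0,0]
    - [0,0,10,0,0,0]
    - [0,0,60,0,0,0]
    - [0,0,100,0,0,0]
    - [0,0,100,0,0,0]
  jaw: 62

```text
t: 10.0
tool_pos: [616.3, -68.2, 177.2]
orientation: [[-1.0, 0.001, 0.015], [0.001, 1.0, -0.001], [-0.015, -0.001, -1.0]]
force: [0.6, -0.1, -0.0]
width: 61.9
```

```bash
python3 - <<'E'
from snap import *
r=snap(5)
cv2.imwrite("pics/g5.png",np.hstack([c(r["scene"],250,200,100,130,4),c(r["top"],330,140,100,130,4)]))
E
```

```text
10.1 [612.33 -68.24 171.65] [-0.14  0.11 -1.63] 62.2
```

View pics/g5.png

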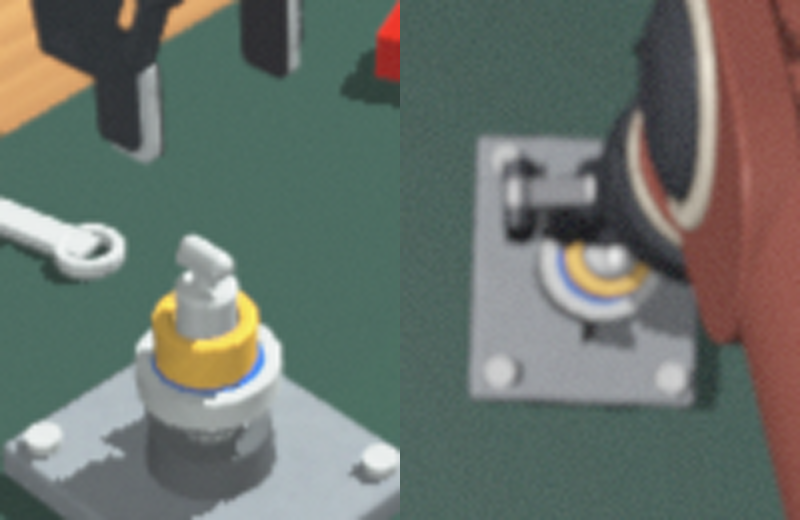

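The spacer is seated on the bearing. Next is the washer.

Emit:
jog_arm:
  targets:
    - [-25,-45,0,0,0,0]
    - [-50,-90,-10,0,0,0]
    - [-75,-135,-60,0,0,0]
    - [-101.5,-184,-110,0,0,0]
    - [-101.5,-184,-130,0,0,0]
    - [-101.5,-184,-140,0,0,0]
    - [-101.5,-184,-140,0,0,0]
    - [-101.5,-184,-140,0,0,0]
    - [-101.5,-184,-140,0,0,0]

```text
t: 11.0
tool_pos: [512.0, -250.6, 31.0]
orientation: [[-1.0, -0.002, 0.003], [-0.002, 1.0, 0.0], [-0.003, 0.0, -1.0]]
force: [0.5, -0.3, 1.2]
width: 62.4
```

Emit:
jog_arm:
  targets:
    - [-1.4,-1.4,-12,0,0,0]
    - [-1.4,-1.4,-22,0,0,0]
    - [-1.4,-1.4,-28,0,0,0]
    - [-1.4,-1.4,-29.5,0,0,0]
    - [-1.4,-1.4,-29.5,0,0,0]
    - [-1.4,-1.4,-29.5,0,0,0]

```text
t: 11.6
tool_pos: [509.0, -253.5, 0.4]
orientation: [[-1.0, 0.001, 0.0], [0.001, 1.0, -0.0], [-0.0, -0.0, -1.0]]
force: [-0.8, 0.3, -0.1]
width: 62.5
```

```bash
python3 - <<'E'
from snap import *
r=snap(6)
cv2.imwrite("pics/g6.png",np.hstack([c(r["scene"],120,290,100,130,4),c(r["top"],420,190,100,130,4)]))
E
```

```text
11.7 [ 509.04 -253.54    0.64] [-0.53 -0.62  0.73] 62.2
```

View pics/g6.png

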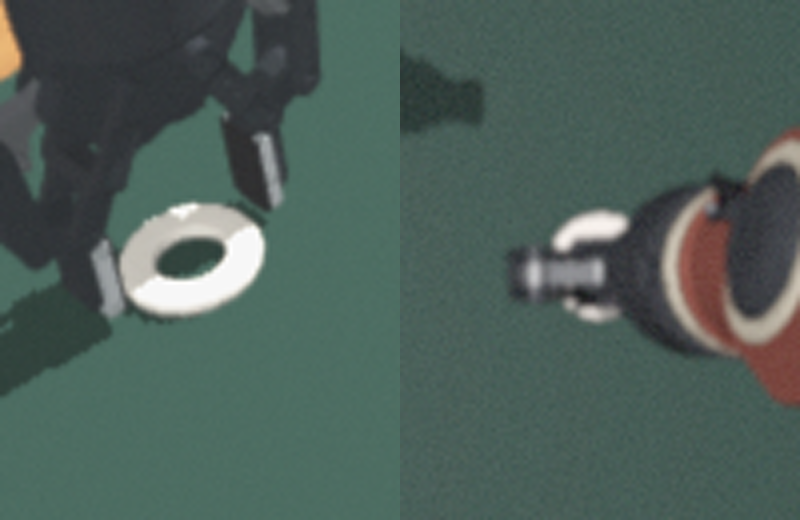

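Emit:
jog_arm:
  targets:
    - [1.2,1,0.5,0,0,0]
    - [1.6,1.3,0.5,0,0,0]
    - [1.6,1.3,0.5,0,0,0]
    - [1.6,1.3,0.5,0,0,0]

```text
t: 12.1
tool_pos: [510.4, -252.1, 0.9]
orientation: [[-1.0, 0.001, 0.0], [0.001, 1.0, -0.0], [-0.0, -0.0, -1.0]]
force: [0.5, -0.7, -0.6]
width: 61.7
```

Emit:
jog_arm:
  targets:
    - [0,0,0,0,0,0]
    - [0,0,0,0,0,0]
    - [0,0,0,0,0,0]
    - [0,0,0,0,0,0]
  jaw: 40

```text
t: 12.5
tool_pos: [510.4, -252.2, 1.4]
orientation: [[-1.0, 0.001, 0.0], [0.001, 1.0, -0.0], [-0.0, -0.0, -1.0]]
force: [-1.7, -0.1, 4.8]
width: 49.0
```

Emit:
jog_arm:
  targets:
    - [0,0,0.5,0,0,0]
    - [0,0,0.5,0,0,0]

```text
t: 12.7
tool_pos: [510.4, -252.3, 1.5]
orientation: [[-1.0, 0.001, 0.0], [0.001, 1.0, -0.0], [-0.0, -0.0, -1.0]]
force: [-0.9, -0.5, 3.9]
width: 49.1
```

```bash
python3 - <<'E'
from snap import *
r=snap(7)
cv2.imwrite("pics/g7.png",np.hstack([c(r["scene"],120,290,100,130,4),c(r["top"],420,190,100,130,4)]))
E
```

```text
12.8 [ 510.38 -252.24    1.49] [-0.41 -0.64  4.65] 49.0
```

View pics/g7.png

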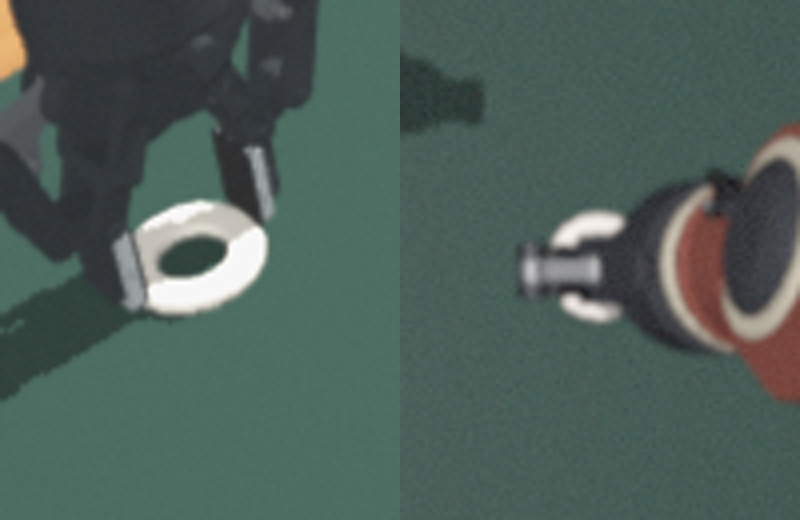

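Emit:
jog_arm:
  targets:
    - [0,0,8,0,0,0]
    - [0,0,40,0,0,0]
    - [10,18,85,0,0,0]
    - [30,55,125,0,0,0]
    - [55,100,148,0,0,0]
    - [80,145,148,0,0,0]
    - [101,185,148,0,0,0]
    - [101,185,148,0,0,0]
    - [101,185,148,0,0,0]
    - [101,185,148,0,0,0]

```text
t: 13.8
tool_pos: [610.4, -68.9, 148.8]
orientation: [[-1.0, 0.002, -0.002], [0.002, 1.0, -0.002], [0.002, -0.002, -1.0]]
force: [0.1, -0.5, -1.1]
width: 48.7
```

```bash
python3 - <<'E'
from snap import *
r=snap(8,("scene",))
cv2.imwrite("pics/g8.png",np.hstack([c(r["scene"],250,200,100,110,5)]))
E
```

```text
13.85 [610.23 -69.85 148.85] [ 0.5  -0.16 -0.72] 49.1
```

View pics/g8.png

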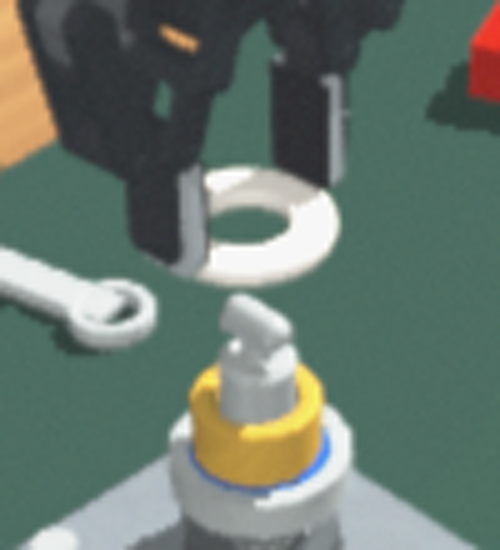

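```bash
python3 - <<'E'
from fitsp import *
im=cv2.imread("pics/scene8.png")
for z in (146.5,147.4,148.5):
  for cx in (294,297): mm,ct=fit(im,(304,245),z,26,6,lambda x,y:x>cx and y>240,(612,-66),"w")
print(cv2.boundingRect(mm))
E
```

```text
fit [610.20133305 -66.61008839] rms 5.32 54
fit [610.16172678 -66.64719781] rms 5.08 45
fit [611.00859279 -67.49432254] rms 5.33 54
fit [610.97172091 -67.53853837] rms 5.08 45
fit [611.99833627 -68.58228217] rms 5.34 54
fit [611.96337736 -68.63542082] rms 5.09 45
(287, 233, 31, 24)
```

```bash
python3 - <<'E'
from fitsp import *
im=cv2.imread("pics/scene8.png")
mm,ct=fit(im,(304,245),147.4,26,6,lambda x,y:(x>294 and y>252) or x>316,(612,-66),"w")
print(ct.reshape(-1,2).tolist())
mm,ct=fit(im,(304,245),148.4,26,6,lambda x,y:(x>294 and y>252) or x>316,(612,-66),"w")
E
```

```text
fit [611.44784917 -67.53648429] rms 0.19 25
[[295, 256], [296, 256], [297, 256], [298, 256], [299, 256], [300, 256], [301, 256], [302, 256], [303, 256], [304, 256], [305, 256], [306, 255], [307, 255], [308, 255], [309, 254], [310, 254], [311, 253], [312, 253], [317, 247], [317, 246], [317, 245], [317, 244], [317, 243], [317, 242], [317, 241]]
fit [612.33997681 -68.52235725] rms 0.19 25
```

Emit:
jog_arm:
  targets:
    - [1.2,2.5,-8,0,0,0]
    - [1.2,2.5,-16,0,0,0]
    - [1.2,2.5,-20,0,0,0]
    - [1.2,2.5,-20,0,0,0]

```text
t: 14.25
tool_pos: [611.6, -65.1, 128.0]
orientation: [[-1.0, 0.002, -0.003], [0.002, 1.0, 0.0], [0.003, 0.0, -1.0]]
force: [-0.4, 0.2, -0.7]
width: 48.9
```

Emit:
jog_arm:
  targets:
    - [0,-2,0,0,0,0]
    - [0,-2,0,0,0,0]
    - [0,-2,0,0,0,0]

```text
t: 14.55
tool_pos: [612.8, -66.8, 129.6]
orientation: [[-1.0, 0.001, 0.001], [0.001, 1.0, -0.0], [-0.001, -0.0, -1.0]]
force: [-0.1, -1.0, -1.0]
width: 48.8
```

Emit:
jog_arm:
  targets:
    - [-1,-0.3,0,0,0,0]
    - [-1,-0.3,-3,0,0,0]
    - [-1,-0.3,-6,0,0,0]
    - [-1,-0.3,-9,0,0,0]
    - [-1,-0.3,-12,0,0,0]

```text
t: 15.05
tool_pos: [611.4, -66.9, 116.9]
orientation: [[-1.0, 0.001, -0.0], [0.001, 1.0, -0.0], [0.0, -0.0, -1.0]]
force: [-0.2, 0.2, -0.1]
width: 48.7
```

Emit:
jog_arm:
  targets:
    - [0,0,-3,0,0,0]
    - [0,0,-6,0,0,0]
    - [0,0,-9,0,0,0]
    - [0,0,-12,0,0,0]
    - [0,0,-15,0,0,0]

```text
t: 15.55
tool_pos: [611.6, -66.9, 102.1]
orientation: [[-1.0, 0.001, 0.0], [0.001, 1.0, -0.0], [-0.0, -0.0, -1.0]]
force: [-0.0, -0.2, -0.3]
width: 49.3
```

Emit:
jog_arm:
  targets:
    - [0,0,-3,0,0,0]
    - [0,0,-6,0,0,0]
    - [0,0,-9,0,0,0]
    - [0,0,-11,0,0,0]
    - [0,0,-11,0,0,0]

```text
t: 16.05
tool_pos: [611.3, -66.9, 90.9]
orientation: [[-1.0, 0.001, -0.001], [0.001, 1.0, 0.0], [0.001, 0.0, -1.0]]
force: [-0.6, -0.9, -0.8]
width: 48.6
```

Emit:
jog_arm:
  targets:
    - [0,1,0,0,0,0]
    - [0,2,0,0,0,0]
    - [0,3,0,0,0,0]
    - [0,3,0,0,0,0]

```text
t: 16.45
tool_pos: [611.6, -65.7, 91.4]
orientation: [[-1.0, 0.002, 0.0], [0.002, 1.0, -0.002], [-0.0, -0.002, -1.0]]
force: [-0.1, -3.9, -0.9]
width: 48.8
```

Emit:
jog_arm:
  targets:
    - [0,-2,0,0,0,0]
    - [0,-4,0,0,0,0]
    - [0,-6,0,0,0,0]
    - [0,-6,0,0,0,0]

```text
t: 16.85
tool_pos: [611.7, -68.5, 91.4]
orientation: [[-1.0, 0.0, 0.0], [0.0, 1.0, 0.002], [-0.0, 0.002, -1.0]]
force: [-0.0, 1.7, -0.5]
width: 49.2
```

Emit:
jog_arm:
  targets:
    - [0,3,0,0,0,0]
    - [1,3,0,0,0,0]
    - [2,3,0,0,0,0]
    - [3,3,0,0,0,0]
    - [3,3,0,0,0,0]

```text
t: 17.35
tool_pos: [612.8, -66.8, 90.8]
orientation: [[-1.0, 0.001, -0.004], [0.001, 1.0, 0.0], [0.004, 0.0, -1.0]]
force: [-4.2, 1.0, 0.6]
width: 48.8
```

Emit:
jog_arm:
  targets:
    - [-2,0,0,0,0,0]
    - [-4,0,0,0,0,0]
    - [-6,0,0,0,0,0]
    - [-6,0,0,0,0,0]

```text
t: 17.75
tool_pos: [610.0, -67.1, 91.9]
orientation: [[-1.0, 0.001, 0.004], [0.001, 1.0, -0.0], [-0.004, -0.0, -1.0]]
force: [1.3, 0.2, -0.9]
width: 48.8
```

Emit:
jog_arm:
  targets:
    - [2.5,0,0,0,0,0]
    - [2.5,0,-1,0,0,0]
    - [2.5,0,-2,0,0,0]
    - [2.5,0,-2.5,0,0,0]
    - [2.5,0,-2.5,0,0,0]

```text
t: 18.25
tool_pos: [611.3, -66.9, 89.5]
orientation: [[-1.0, 0.001, 0.001], [0.001, 1.0, -0.0], [-0.001, -0.0, -1.0]]
force: [-1.8, -0.0, 4.6]
width: 48.7
```

Emit:
jog_arm:
  targets:
    - [0,0,0,0,0,0]
    - [0,0,0,0,0,0]
    - [0,0,0,0,0,0]
    - [0,0,0,0,0,0]
    - [0,0,10,0,0,0]
    - [0,0,60,0,0,0]
    - [0,0,90,0,0,0]
    - [0,0,90,0,0,0]
  jaw: 66

```text
t: 19.05
tool_pos: [614.8, -66.9, 185.0]
orientation: [[-1.0, 0.001, 0.012], [0.001, 1.0, -0.001], [-0.012, -0.001, -1.0]]
force: [-0.1, 0.2, -0.8]
width: 65.8
```

```bash
python3 - <<'E'
from snap import *
r=snap(9)
cv2.imwrite("pics/g9.png",np.hstack([c(r["scene"],250,200,100,130,4),c(r["top"],330,140,100,130,4)]))
E
```

```text
19.15 [611.42 -67.   180.17] [-0.83 -0.17 -0.61] 66.2
```

View pics/g9.png

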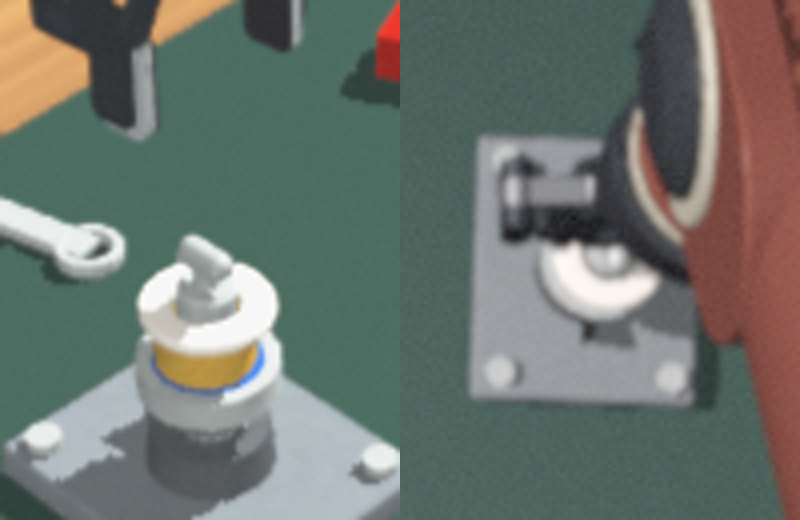

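Emit:
jog_arm:
  targets:
    - [-18,45,0,0,0,8]
    - [-36,90,0,0,0,16]
    - [-54,135,-20,0,0,20]
    - [-72,180,-50,0,0,20]
    - [-90,225,-80,0,0,20]
    - [-108,270,-110,0,0,20]
    - [-122.5,301,-130,0,0,20]
    - [-122.5,301,-130,0,0,20]
    - [-122.5,301,-130,0,0,20]
    - [-122.5,301,-130,0,0,20]

```text
t: 20.15
tool_pos: [489.2, 232.2, 48.7]
orientation: [[-0.941, -0.34, -0.0], [-0.34, 0.941, -0.002], [0.001, -0.002, -1.0]]
force: [-0.3, 1.3, 0.5]
width: 66.1
```

Emit:
jog_arm:
  targets:
    - [0,0,0,0,0,0]
    - [0,0,0,0,0,0]
    - [0,0,0,0,0,0]

```text
t: 20.45
tool_pos: [489.6, 232.8, 49.5]
orientation: [[-0.941, -0.339, 0.001], [-0.339, 0.941, -0.0], [-0.001, -0.001, -1.0]]
force: [-0.5, -1.3, -0.2]
width: 66.1
```

Orientation is good (19.9°). Descend beside the retainer.

Emit:
jog_arm:
  targets:
    - [-0.7,1.4,-20,0,0,0]
    - [-0.7,1.4,-35,0,0,0]
    - [-0.7,1.4,-44,0,0,0]
    - [-0.7,1.4,-44,0,0,0]
    - [-0.7,1.4,-44,0,0,0]

```text
t: 20.95
tool_pos: [488.3, 235.4, 5.2]
orientation: [[-0.94, -0.341, 0.001], [-0.341, 0.94, 0.0], [-0.001, -0.0, -1.0]]
force: [0.2, 0.7, 0.9]
width: 66.1
```

```bash
python3 - <<'E'
from snap import *
r=snap(10)
cv2.imwrite("pics/g10.png",np.hstack([c(r["scene"],310,150,100,100,4),c(r["top"],170,220,100,100,4)]))
E
```

```text
21.05 [488.49 235.67   5.55] [ 0.6  -0.55  0.21] 65.8
```

View pics/g10.png

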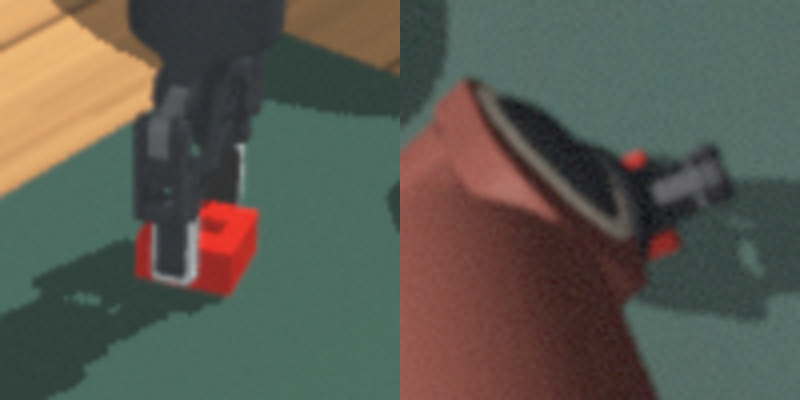

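Emit:
jog_arm:
  targets:
    - [0.3,-1.3,0,0,0,0]
    - [0.3,-1.3,0,0,0,0]
    - [0.3,-1.3,0,0,0,0]

```text
t: 21.35
tool_pos: [488.3, 234.2, 5.1]
orientation: [[-0.94, -0.341, 0.0], [-0.341, 0.94, 0.0], [-0.0, -0.0, -1.0]]
force: [-0.1, -0.5, -0.2]
width: 65.9
```

Emit:
jog_arm:
  targets:
    - [0,0,0,0,0,0]
    - [0,0,0,0,0,0]
    - [0,0,0,0,0,0]
    - [0,0,0,0,0,0]
    - [0,0,0,0,0,0]
  jaw: 34
  squeeze: 50

```text
t: 21.85
tool_pos: [488.4, 234.3, 5.2]
orientation: [[-0.94, -0.341, 0.001], [-0.341, 0.94, 0.0], [-0.001, -0.0, -1.0]]
force: [0.5, -0.2, 5.6]
width: 43.1
```

Emit:
jog_arm:
  targets:
    - [0,0,20,0,0,0]
    - [0,0,65,0,0,0]
    - [10,-25,105,0,0,-6]
    - [27,-67,140,0,0,-12]
    - [45,-110,150,0,0,-18]
    - [63,-155,150,0,0,-23.2]
    - [81,-200,150,0,0,-23.2]
    - [99,-243,150,0,0,-23.2]
    - [114,-281,150,0,0,-23.2]
    - [123.6,-301.4,145,0,0,-23.2]

```text
t: 22.85
tool_pos: [612.2, -73.2, 149.1]
orientation: [[-0.998, 0.063, -0.0], [0.063, 0.998, -0.003], [-0.0, -0.003, -1.0]]
force: [0.1, 0.1, -1.7]
width: 42.9
```

Emit:
jog_arm:
  targets:
    - [0,0,0,0,0,0]
    - [0,0,0,0,0,0]
    - [0,0,0,0,0,0]
    - [0,0,0,0,0,0]

```text
t: 23.25
tool_pos: [611.4, -64.9, 149.8]
orientation: [[-0.999, 0.054, -0.001], [0.054, 0.999, 0.001], [0.001, 0.001, -1.0]]
force: [-0.0, 0.3, -1.5]
width: 42.8
```

```bash
python3 - <<'E'
from snap import *
r=snap(11)
cv2.imwrite("pics/g11.png",np.hstack([c(r["scene"],250,200,100,120,4),c(r["top"],330,140,100,120,4)]))
E
```

```text
23.35 [611.59 -65.63 150.  ] [-0.37 -0.05 -1.07] 43.1
```

View pics/g11.png

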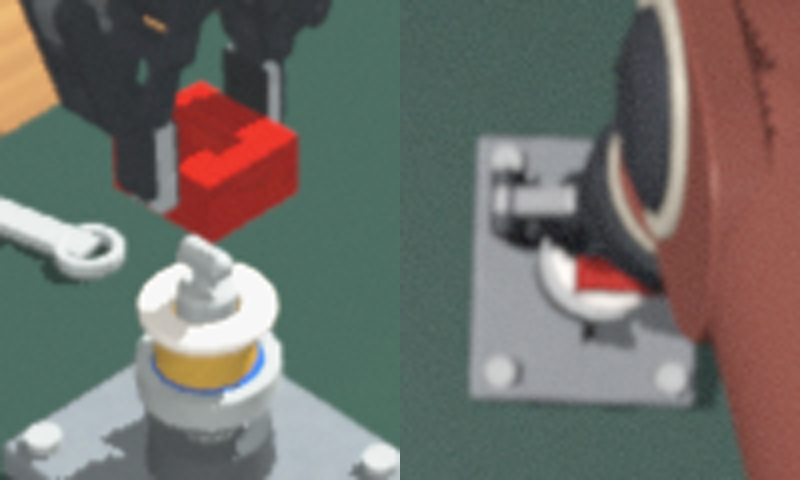

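```bash
python3 - <<'E'
from h import *
from scipy.optimize import least_squares
im=cv2.imread("pics/scene11.png")
v=cv2.cvtColor(im,cv2.COLOR_BGR2HSV).astype(int)
m=((v[...,0]<8)|(v[...,0]>172))&(v[...,1]>140)&(v[...,2]>70)
mm,ct=blob(m,(305,240));print(cv2.boundingRect(mm))
ct=ct[[ (p[0][0]>295 and p[0][1]>235 ) for p in ct]]
for a in(-6,-3.1,0):
  for z in(144.8,):
    f=lambda q:resid("scene",box(612+q[0],-66+q[1],np.radians(a),50,44,z,z+25),ct)
    r=least_squares(f,[.5,.5],loss="soft_l1",f_scale=.4,diff_step=.1);print(a,z,612+r.x[0],-66+r.x[1],np.sqrt(np.mean(r.fun**2)),len(ct))
E
```

```text
(292, 220, 32, 40)
-6 144.8 611.4223923086865 -64.99565418096522 0.5525398697440715 39
-3.1 144.8 611.4970823505332 -65.20403346285815 0.41917562822026505 39
0 144.8 611.5254993820092 -65.39812269328539 0.38499369294052055 39
```

Emit:
jog_arm:
  targets:
    - [0.8,-1.4,-8,0,0,0]
    - [0.8,-1.4,-14,0,0,0]
    - [0.8,-1.4,-18,0,0,0]
    - [0.8,-1.4,-18,0,0,0]

```text
t: 23.75
tool_pos: [611.8, -68.6, 130.6]
orientation: [[-0.998, 0.057, -0.002], [0.057, 0.998, 0.0], [0.002, -0.0, -1.0]]
force: [-0.3, 0.3, -1.9]
width: 43.0
```

Emit:
jog_arm:
  targets:
    - [0.6,1.2,0,0,0,0]
    - [0.6,1.2,0,0,0,0]
    - [0.6,1.2,0,0,0,0]

```text
t: 24.05
tool_pos: [613.4, -67.3, 132.1]
orientation: [[-0.998, 0.057, 0.001], [0.057, 0.998, -0.0], [-0.001, 0.0, -1.0]]
force: [0.5, 0.6, -0.8]
width: 43.1
```

Emit:
jog_arm:
  targets:
    - [-0.8,0.2,-3,0,0,0]
    - [-0.8,0.2,-6,0,0,0]
    - [-0.8,0.2,-9,0,0,0]
    - [-0.8,0.2,-12,0,0,0]
    - [-0.8,0.2,-15,0,0,0]
    - [-0.8,0.2,-15,0,0,0]

```text
t: 24.65
tool_pos: [611.9, -67.2, 116.2]
orientation: [[-0.998, 0.057, -0.001], [0.057, 0.998, 0.0], [0.001, -0.0, -1.0]]
force: [-0.0, -0.3, -0.9]
width: 42.8
```

Emit:
jog_arm:
  targets:
    - [1,0,0,0,0,0]
    - [2,0,0,0,0,0]
    - [3,0,0,0,0,0]
    - [4,0,0,0,0,0]
    - [4,0,0,0,0,0]

```text
t: 25.15
tool_pos: [614.3, -67.3, 116.6]
orientation: [[-0.998, 0.057, -0.005], [0.057, 0.998, -0.0], [0.005, -0.0, -1.0]]
force: [-5.2, -0.6, 1.2]
width: 43.1
```

Emit:
jog_arm:
  targets:
    - [-2,0,0,0,0,0]
    - [-4,0,0,0,0,0]
    - [-6,0,0,0,0,0]
    - [-8,0,0,0,0,0]
    - [-8,0,0,0,0,0]

```text
t: 25.65
tool_pos: [609.4, -67.2, 117.2]
orientation: [[-0.998, 0.057, 0.003], [0.057, 0.998, -0.0], [-0.003, 0.0, -1.0]]
force: [2.0, 0.2, -1.5]
width: 42.5
```

Emit:
jog_arm:
  targets:
    - [2,0,0,0,0,0]
    - [4,0,0,0,0,0]
    - [4,0,-3,0,0,0]
    - [4,0,-6,0,0,0]
    - [4,0,-8,0,0,0]
    - [4,0,-9,0,0,0]

```text
t: 26.25
tool_pos: [612.0, -67.2, 107.3]
orientation: [[-0.998, 0.057, -0.001], [0.057, 0.998, -0.0], [0.001, -0.0, -1.0]]
force: [-0.1, -0.5, -0.1]
width: 43.3
```

Emit:
jog_arm:
  targets:
    - [0,0,-1,0,0,0]
    - [0,0,-2,0,0,0]
    - [0,0,-3,0,0,0]
    - [0,0,-4,0,0,0]

```text
t: 26.65
tool_pos: [612.4, -67.2, 103.8]
orientation: [[-0.998, 0.057, 0.0], [0.057, 0.998, -0.0], [-0.0, -0.0, -1.0]]
force: [0.2, -0.5, -1.7]
width: 43.0
```

Emit:
jog_arm:
  targets:
    - [0,0,-1,0,0,0]
    - [0,0,-2,0,0,0]
    - [0,0,-3,0,0,0]
    - [0,0,-4,0,0,0]

```text
t: 27.05
tool_pos: [612.3, -67.2, 99.7]
orientation: [[-0.998, 0.057, -0.0], [0.057, 0.998, -0.0], [0.0, -0.0, -1.0]]
force: [-0.3, 0.7, -1.7]
width: 42.9
```

Emit:
jog_arm:
  targets:
    - [0,0,-1,0,0,0]
    - [0,0,-2,0,0,0]
    - [0,0,-3,0,0,0]

```text
t: 27.35
tool_pos: [612.5, -67.2, 97.8]
orientation: [[-0.998, 0.057, 0.0], [0.057, 0.998, -0.0], [-0.0, -0.0, -1.0]]
force: [-2.7, 0.7, 5.2]
width: 42.8
```

```bash
python3 - <<'E'
from snap import *
r=snap(12,("scene",))
cv2.imwrite("pics/g12.png",c(r["scene"],250,210,100,100,6))
E
```

```text
27.4 [612.44 -67.24  97.67] [-1.87  0.03  4.48] 42.9
```

View pics/g12.png

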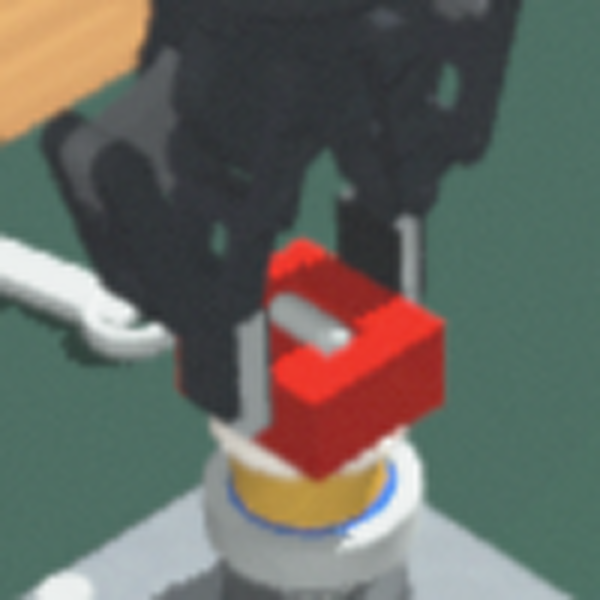

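The crossbar is in the slot and the retainer rests on the washer. Now I'll press in small steps.

Emit:
jog_arm:
  targets:
    - [0,0,-1,0,0,0]
    - [0,0,-2,0,0,0]
    - [0,0,-3,0,0,0]

```text
t: 27.7
tool_pos: [612.5, -67.2, 94.9]
orientation: [[-0.998, 0.057, 0.001], [0.057, 0.998, -0.0], [-0.001, -0.0, -1.0]]
force: [-1.9, -0.6, 6.8]
width: 42.9
```

Emit:
jog_arm:
  targets:
    - [0,0,-1,0,0,0]
    - [0,0,-2,0,0,0]
    - [0,0,-3,0,0,0]

```text
t: 28.0
tool_pos: [612.5, -67.2, 92.1]
orientation: [[-0.998, 0.057, 0.001], [0.057, 0.998, -0.0], [-0.001, -0.0, -1.0]]
force: [-2.1, 0.5, 7.0]
width: 43.0
```

Emit:
jog_arm:
  targets:
    - [0,0,-1,0,0,0]
    - [0,0,-2,0,0,0]

```text
t: 28.2
tool_pos: [612.5, -67.2, 90.2]
orientation: [[-0.998, 0.057, 0.001], [0.057, 0.998, -0.0], [-0.001, -0.0, -1.0]]
force: [-2.5, 0.6, 7.9]
width: 42.9
```

Emit:
jog_arm:
  targets:
    - [0,0,-0.7,0,0,0]
    - [0,0,-1.4,0,0,0]

```text
t: 28.4
tool_pos: [612.5, -67.2, 88.9]
orientation: [[-0.998, 0.057, 0.001], [0.057, 0.998, -0.0], [-0.001, -0.0, -1.0]]
force: [-3.1, 0.6, 7.7]
width: 43.0
```

Emit:
jog_arm:
  targets:
    - [0,0,-0.7,0,0,0]
    - [0,0,-1.4,0,0,0]

```text
t: 28.6
tool_pos: [612.5, -67.2, 88.6]
orientation: [[-0.998, 0.057, 0.001], [0.057, 0.998, -0.0], [-0.001, -0.0, -1.0]]
force: [-6.0, 0.1, 16.5]
width: 43.1
```

Emit:
jog_arm:
  targets:
    - [0,0,-0.6,0,0,0]
    - [0,0,-1,0,0,0]

```text
t: 28.8
tool_pos: [612.5, -67.2, 88.5]
orientation: [[-0.998, 0.057, 0.001], [0.057, 0.998, -0.001], [-0.001, -0.001, -1.0]]
force: [-6.4, 0.7, 19.4]
width: 43.2
```

It landed: the force rose sharply to 19.4 N at TCP z 88.5. I'll ease off a little.

Emit:
jog_arm:
  targets:
    - [0,0,1.2,0,0,0]
    - [0,0,1.2,0,0,0]

```text
t: 29.0
tool_pos: [612.5, -67.2, 88.6]
orientation: [[-0.998, 0.057, 0.001], [0.057, 0.998, -0.0], [-0.001, -0.0, -1.0]]
force: [-4.6, 0.4, 11.3]
width: 42.9
```

```bash
python3 - <<'E'
from workcell import *
o=monitor.get_obs();print(o["joints"].round(1),o["force"])
E
```

```text
[ 8.8 41.6 -7.6 95.9  7.5 43.  84.4] [-4.61553207  0.40972782 11.31898521]
```

Emit:
jog_arm:
  targets:
    - [-0.5,0,0.3,0,0,0]
    - [-0.5,0,0.3,0,0,-4]
    - [-0.5,0,0.3,0,0,-9]
    - [-0.5,0,0.3,0,0,-15]

```text
t: 29.4
tool_pos: [613.6, -67.5, 88.7]
orientation: [[-0.949, 0.317, 0.005], [0.317, 0.949, -0.001], [-0.005, 0.001, -1.0]]
force: [-1.5, -0.6, 8.8]
width: 42.9
```

Emit:
jog_arm:
  targets:
    - [-0.6,0,0,0,0,-8]
    - [-0.6,0,0,0,0,-16]
    - [-0.6,0,0,0,0,-24]
    - [-0.6,0,0,0,0,-32]

```text
t: 29.8
tool_pos: [613.2, -67.9, 88.7]
orientation: [[-0.635, 0.772, 0.005], [0.772, 0.635, -0.001], [-0.004, 0.003, -1.0]]
force: [-1.0, 0.1, 7.4]
width: 42.7
```

Emit:
jog_arm:
  targets:
    - [0,0,0,0,0,-8]
    - [0,0,0,0,0,-16]
    - [0,0,0,0,0,-24]
    - [0,0,0,0,0,-32]
    - [0,0,0,0,0,-40]
    - [0,0,0,0,0,-40]

```text
t: 30.4
tool_pos: [613.1, -67.7, 88.7]
orientation: [[0.006, 1.0, 0.005], [1.0, -0.006, -0.001], [-0.001, 0.005, -1.0]]
force: [-1.0, 0.3, 8.0]
width: 43.0
```

```bash
python3 - <<'E'
from snap import *
r=snap(13,("scene",))
cv2.imwrite("pics/g13.png",c(r["scene"],250,210,100,100,6))
E
```

```text
30.45 [613.12 -67.69  88.7 ] [-0.44 -0.13  7.76] 43.0
```

View pics/g13.png

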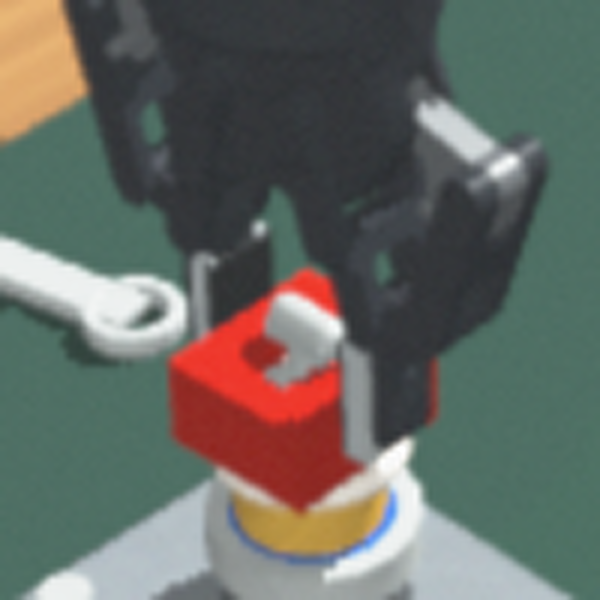

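The retainer is turned about 87°, with the bar across the slot. I'll ease up until the bar takes the load, then release.

Emit:
jog_arm:
  targets:
    - [0,0,0.7,0,0,0]
    - [0,0,1.4,0,0,0]
    - [0,0,2,0,0,0]
    - [0,0,2,0,0,0]

```text
t: 30.85
tool_pos: [613.1, -67.7, 90.2]
orientation: [[0.005, 1.0, 0.004], [1.0, -0.005, -0.001], [-0.001, 0.004, -1.0]]
force: [-0.8, 0.0, 7.7]
width: 43.0
```

Emit:
jog_arm:
  targets:
    - [0,0,0.5,0,0,0]
    - [0,0,1,0,0,0]
    - [0,0,1,0,0,0]

```text
t: 31.15
tool_pos: [613.0, -67.7, 90.2]
orientation: [[0.005, 1.0, 0.004], [1.0, -0.005, -0.001], [-0.001, 0.004, -1.0]]
force: [1.6, -1.0, 3.3]
width: 43.2
```

Emit:
jog_arm:
  targets:
    - [0,0,0.7,0,0,0]
    - [0,0,0.7,0,0,0]

```text
t: 31.35
tool_pos: [613.0, -67.7, 90.3]
orientation: [[0.005, 1.0, 0.004], [1.0, -0.005, -0.001], [-0.001, 0.004, -1.0]]
force: [4.2, -1.2, 0.5]
width: 43.3
```

Emit:
jog_arm:
  targets:
    - [0,0,0,0,0,0]
    - [0,0,0,0,0,0]
    - [0,0,0,0,0,0]
    - [0,0,0,0,0,0]
    - [0,0,5,0,0,0]
  jaw: 64

```text
t: 31.85
tool_pos: [610.3, -66.9, 94.6]
orientation: [[0.004, 1.0, -0.003], [1.0, -0.004, 0.001], [0.001, -0.003, -1.0]]
force: [0.0, -0.6, -0.8]
width: 63.7
```

Emit:
jog_arm:
  targets:
    - [0,0,30,0,0,0]
    - [0,0,80,0,0,0]
    - [-50,0,110,0,0,0]
    - [-100,0,120,0,0,0]
    - [-130,40,120,0,0,0]
    - [-140,90,120,0,0,0]
    - [-140,130,120,0,0,0]
    - [-140,130,120,0,0,0]

```text
t: 32.65
tool_pos: [470.2, 71.0, 215.6]
orientation: [[-0.009, 1.0, -0.0], [1.0, 0.009, 0.005], [0.005, -0.0, -1.0]]
force: [0.7, -0.2, -0.1]
width: 64.1
```

```bash
python3 - <<'E'
from snap import *
r=snap(14)
cv2.imwrite("pics/g14.png",np.hstack([c(r["scene"],250,230,100,110,4),c(r["top"],330,150,100,110,4)]))
E
```

```text
32.75 [471.12  63.99 215.65] [-0.8  -0.78 -0.39] 63.9
```

View pics/g14.png

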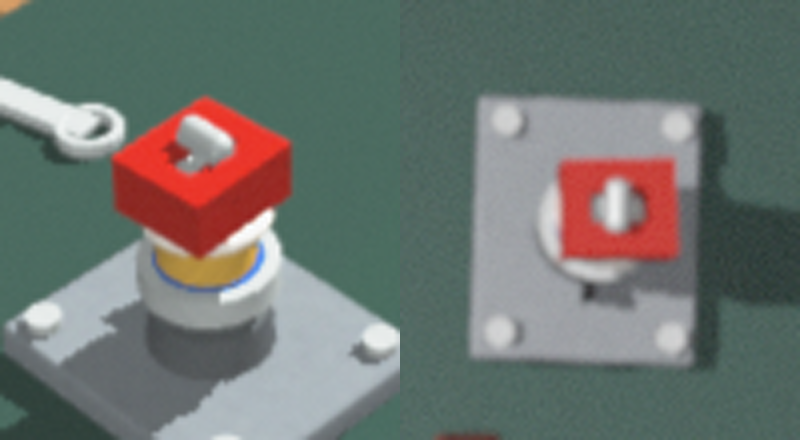

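View pics/scene14.png

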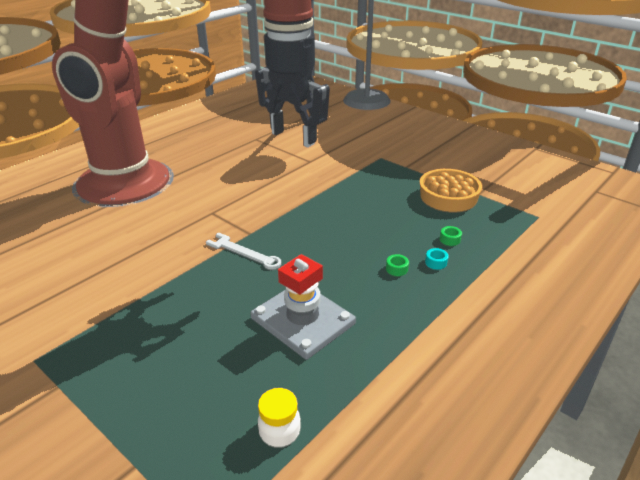

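The bar lies across the slot (top view about 383,201) and the stack is level. The basket, jar and spanner haven't moved and the arm is clear.

Emit:
jog_arm:
  targets:
    - [0,0,0,0,0,0]
    - [0,0,0,0,0,0]
    - [0,0,0,0,0,0]
    - [0,0,0,0,0,0]

```text
t: 33.15
tool_pos: [471.4, 61.8, 215.2]
orientation: [[0.006, 1.0, -0.0], [1.0, -0.006, -0.0], [-0.0, -0.0, -1.0]]
force: [0.1, -0.3, 0.4]
width: 64.2
```

```bash
python3 - <<'E'
from workcell import *
print(bot.close_job())
E
```

```text
the job is handed in; nothing more can be done
None
```

The roller is back together and the job is handed in at about 33 s. I put the brass spacer, the white washer and then the red retainer on the axle, and pressed the retainer down until it landed on the shoulder. The spring gave about 8 N, then there was a sharp rise that read 19.4 N at most, close to the 20 N limit. I then turned it about 87° and let go.

- **Lock check:** as I eased up, the retainer rose 1.5 mm and stopped against the crossbar, so the spring is clamping the stack.
- **Last pictures:** the crossbar lies across the slot and the retainer is level. The basket, jar, spanner and green/turquoise look-alikes look undisturbed, and the arm is clear.
- **Disagreements:** the two cameras differed by 2–4 mm in y at the start, and the retainer's x-offset in the grip came out about 1.4 mm different between two estimates. I settled both by gently feeling for the axle and crossbar with the parts in hand.

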